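# Heft the sample canisters and lock the carrier

## Task

Unlock the canister carrier: draw its locking pin, park the pin in the yellow side notch and let go of it, and swing the red bar fully open. Then feel the weight of every sample canister on the bench and stand those of 300 g or more upright in the carrier and the lighter ones upright in the steel pan on the right (within 50 g of that line either place will do). With all of them sorted, swing the bar fully closed and put the pin back fully home, leaving the other things on the bench alone.

Things in the scene. Friction and masses are not known exactly. Their poses are not given: they have to be found in the camera images.
- carrier: Canister carrier: blue base plate 300 x 230 x 8 mm, fixed to the bench, with a square steel rim (inside 180 x 180 mm, rim top 38 mm above the bench). Origin on the bench under the rim's centre; +x runs from the bar's hinge to the pin post, z up. Place and yaw differ at each start. It holds five canisters: one in the middle, four 49 mm off it in both x and y.
- carrier_floor (a point): Centre of the floor inside the carrier's rim, 8 mm above the bench; axes as the carrier's.
- bar (a joint): Red hold-down bar on the carrier, 26 mm wide, underside 114 mm and top 126 mm above the bench, on an upright hinge. 0 rad = closed, at its stop (lies along carrier +x over the rim, end hole over the pin post); grows counter-clockwise from above (towards carrier +y) to the stop at 1.31 = fully open. Stiff hinge, about 0.15 N m: it stays where left.
- bar_hinge (a point): Axis of the bar's hinge, 115 mm to the -x side of the rim's centre, at the height of the bar's top face (126 mm). Does not move as the bar turns.
- bar_handle (a point): Middle of the bar's black handle: an upright round knob 24 mm in diameter and 40 mm tall, standing on the bar 170 mm from the hinge axis (126 to 166 mm above the bench).
- bore (a point): Where the pin belongs: axis of the 18 mm hole in the closed bar's end and of the 18 mm bore in the post below, at the height of the bar's top face, 126 mm above the bench, 235 mm from the hinge axis. Fixed on the carrier. Pin home: its collar lies on the bar's top face.
- notch (a point): Side notch for the pin: a slot 18 mm wide in a yellow plate, its top 80 mm above the bench, 85 mm to the carrier's -y side of the bore. Open towards carrier -y (mouth 25 mm from this point) and underneath, closed 15 mm to the +y side. Point: on the plate's top, on the axis of the parked pin (collar on the plate, shaft hanging). The pin can enter from the side or from above.
- pin_center (a point): Locking pin, 80 g, 87 mm long, upright in the bore at the start: steel shaft 12 mm in diameter, 45 mm long, at the bottom, then a collar 30 mm in diameter, 4 mm thick, then an orange round head 22 mm in diameter, 38 mm tall. Site at half length (43.5 mm above the foot, 1.5 mm below the collar's underside); z along the pin towards the head.
- pan_in (a point): Centre of the inner floor (4 mm above the bench) of the shallow steel pan fixed on the bench on the robot's right; inside 242 x 192 mm (x by y of this point), rim 35 mm above the bench. For the light canisters; five fit: one in the middle, four 68 mm off it in x and 45 mm in y.
- can1_center (a point): Sealed sample canister 1 (may be absent): steel tin with a green band, 60 mm in diameter and 62 mm tall, with a round black grip knob 24 mm in diameter and 38 mm tall on its lid, 100 mm in all. All look the same; the weight, 90 to 510 g, can only be felt. Site on its axis half-way up (50 mm above its underside), z up its axis.
- can2_center (a point): Sealed sample canister 2 (may be absent): steel tin with a green band, 60 mm in diameter and 62 mm tall, with a round black grip knob 24 mm in diameter and 38 mm tall on its lid, 100 mm in all. All look the same; the weight, 90 to 510 g, can only be felt. Site on its axis half-way up (50 mm above its underside), z up its axis.
- can3_center (a point): Sealed sample canister 3 (may be absent): steel tin with a green band, 60 mm in diameter and 62 mm tall, with a round black grip knob 24 mm in diameter and 38 mm tall on its lid, 100 mm in all. All look the same; the weight, 90 to 510 g, can only be felt. Site on its axis half-way up (50 mm above its underside), z up its axis.
- can4_center (a point): Sealed sample canister 4 (may be absent): steel tin with a green band, 60 mm in diameter and 62 mm tall, with a round black grip knob 24 mm in diameter and 38 mm tall on its lid, 100 mm in all. All look the same; the weight, 90 to 510 g, can only be felt. Site on its axis half-way up (50 mm above its underside), z up its axis.
- can5_center (a point): Sealed sample canister 5 (may be absent): steel tin with a green band, 60 mm in diameter and 62 mm tall, with a round black grip knob 24 mm in diameter and 38 mm tall on its lid, 100 mm in all. All look the same; the weight, 90 to 510 g, can only be felt. Site on its axis half-way up (50 mm above its underside), z up its axis.
- sieve: Bystander, to be left alone: small brass sieve, 110 mm in diameter, 45 mm tall. Origin under its middle.
- scoop: Bystander, to be left alone: aluminium scoop, 200 mm long. Origin under its middle.
- brush: Bystander, to be left alone: sieve brush, 180 mm long. Origin under its middle.
- sieve_lid: Bystander, to be left alone: brass sieve lid, 110 mm in diameter. Origin under its middle.
- jar: Bystander, to be left alone: amber jar with white cap, 64 mm in diameter, 90 mm tall. Origin under its middle.
- weight: Bystander, to be left alone: brass weight, 44 mm in diameter, 50 mm tall. Origin under its middle.
There are look-alikes about, which are no part of the job. Leave any blue look-alike of the part that bears can5_center alone.

How it is judged:
On the way, in this order (a step that is already met when the one before it is completed fails the run):
1. the pin is parked in the side notch and let go (horizontal distance between pin_center and notch below 0.013 m and z of pin_center in the frame of notch between -0.008 and 0.004 m and angle between pin_center's own z axis and vertical below 0.15 rad and contact force between pin and the fingers below 0.5 N), for 0.2 s.
2. the bar is swung fully open (value of joint bar above 1.2 rad), for 0.2 s.
3. every canister stands, let go, in the carrier or the pan by its weight, with the bar open (angle between each of can1_center, can2_center, can3_center, can4_center, can5_center's own z axis and vertical below 0.15 rad and contact force between each of can1, can2, can3, can4, can5 and the fingers below 0.5 N and ((x of can1_center in the frame of carrier_floor between -0.066 and 0.066 m and y of can1_center in the frame of carrier_floor between -0.066 and 0.066 m and z of can1_center in the frame of carrier_floor between 0.044 and 0.056 m and contact force between can1 and carrier above 2.45 N) or (x of can1_center in the frame of pan_in between -0.097 and 0.097 m and y of can1_center in the frame of pan_in between -0.072 and 0.072 m and z of can1_center in the frame of pan_in between 0.044 and 0.056 m and contact force between can1 and pan below 3.45 N)) and ((x of can2_center in the frame of carrier_floor between -0.066 and 0.066 m and y of can2_center in the frame of carrier_floor between -0.066 and 0.066 m and z of can2_center in the frame of carrier_floor between 0.044 and 0.056 m and contact force between can2 and carrier above 2.45 N) or (x of can2_center in the frame of pan_in between -0.097 and 0.097 m and y of can2_center in the frame of pan_in between -0.072 and 0.072 m and z of can2_center in the frame of pan_in between 0.044 and 0.056 m and contact force between can2 and pan below 3.45 N)) and ((x of can3_center in the frame of carrier_floor between -0.066 and 0.066 m and y of can3_center in the frame of carrier_floor between -0.066 and 0.066 m and z of can3_center in the frame of carrier_floor between 0.044 and 0.056 m and contact force between can3 and carrier above 2.45 N) or (x of can3_center in the frame of pan_in between -0.097 and 0.097 m and y of can3_center in the frame of pan_in between -0.072 and 0.072 m and z of can3_center in the frame of pan_in between 0.044 and 0.056 m and contact force between can3 and pan below 3.45 N)) and ((x of can4_center in the frame of carrier_floor between -0.066 and 0.066 m and y of can4_center in the frame of carrier_floor between -0.066 and 0.066 m and z of can4_center in the frame of carrier_floor between 0.044 and 0.056 m and contact force between can4 and carrier above 2.45 N) or (x of can4_center in the frame of pan_in between -0.097 and 0.097 m and y of can4_center in the frame of pan_in between -0.072 and 0.072 m and z of can4_center in the frame of pan_in between 0.044 and 0.056 m and contact force between can4 and pan below 3.45 N)) and ((x of can5_center in the frame of carrier_floor between -0.066 and 0.066 m and y of can5_center in the frame of carrier_floor between -0.066 and 0.066 m and z of can5_center in the frame of carrier_floor between 0.044 and 0.056 m and contact force between can5 and carrier above 2.45 N) or (x of can5_center in the frame of pan_in between -0.097 and 0.097 m and y of can5_center in the frame of pan_in between -0.072 and 0.072 m and z of can5_center in the frame of pan_in between 0.044 and 0.056 m and contact force between can5 and pan below 3.45 N)) and value of joint bar above 1 rad), for 0.2 s.
4. the bar is swung fully closed (value of joint bar below 0.05 rad), for 0.2 s.
At the end, for the whole second after the job is handed in: Every canister present stands upright (within 9 degrees), let go and at rest: above 350 g in the carrier, below 250 g in the pan, else either; the bar is closed within 0.05 rad; the pin is home in the bore, collar within 5 mm of the bar, let go (angle between each of can1_center, can2_center, can3_center, can4_center, can5_center, pin_center's own z axis and vertical below 0.15 rad and contact force between each of can1, can2, can3, can4, can5, pin and the fingers below 0.5 N and ((x of can1_center in the frame of carrier_floor between -0.066 and 0.066 m and y of can1_center in the frame of carrier_floor between -0.066 and 0.066 m and z of can1_center in the frame of carrier_floor between 0.044 and 0.056 m and contact force between can1 and carrier above 2.45 N) or (x of can1_center in the frame of pan_in between -0.097 and 0.097 m and y of can1_center in the frame of pan_in between -0.072 and 0.072 m and z of can1_center in the frame of pan_in between 0.044 and 0.056 m and contact force between can1 and pan below 3.45 N)) and ((x of can2_center in the frame of carrier_floor between -0.066 and 0.066 m and y of can2_center in the frame of carrier_floor between -0.066 and 0.066 m and z of can2_center in the frame of carrier_floor between 0.044 and 0.056 m and contact force between can2 and carrier above 2.45 N) or (x of can2_center in the frame of pan_in between -0.097 and 0.097 m and y of can2_center in the frame of pan_in between -0.072 and 0.072 m and z of can2_center in the frame of pan_in between 0.044 and 0.056 m and contact force between can2 and pan below 3.45 N)) and ((x of can3_center in the frame of carrier_floor between -0.066 and 0.066 m and y of can3_center in the frame of carrier_floor between -0.066 and 0.066 m and z of can3_center in the frame of carrier_floor between 0.044 and 0.056 m and contact force between can3 and carrier above 2.45 N) or (x of can3_center in the frame of pan_in between -0.097 and 0.097 m and y of can3_center in the frame of pan_in between -0.072 and 0.072 m and z of can3_center in the frame of pan_in between 0.044 and 0.056 m and contact force between can3 and pan below 3.45 N)) and ((x of can4_center in the frame of carrier_floor between -0.066 and 0.066 m and y of can4_center in the frame of carrier_floor between -0.066 and 0.066 m and z of can4_center in the frame of carrier_floor between 0.044 and 0.056 m and contact force between can4 and carrier above 2.45 N) or (x of can4_center in the frame of pan_in between -0.097 and 0.097 m and y of can4_center in the frame of pan_in between -0.072 and 0.072 m and z of can4_center in the frame of pan_in between 0.044 and 0.056 m and contact force between can4 and pan below 3.45 N)) and ((x of can5_center in the frame of carrier_floor between -0.066 and 0.066 m and y of can5_center in the frame of carrier_floor between -0.066 and 0.066 m and z of can5_center in the frame of carrier_floor between 0.044 and 0.056 m and contact force between can5 and carrier above 2.45 N) or (x of can5_center in the frame of pan_in between -0.097 and 0.097 m and y of can5_center in the frame of pan_in between -0.072 and 0.072 m and z of can5_center in the frame of pan_in between 0.044 and 0.056 m and contact force between can5 and pan below 3.45 N)) and value of joint bar below 0.05 rad and horizontal distance between pin_center and bore below 0.008 m and z of pin_center in the frame of bore between -0.008 and 0.004 m and linear speed of each of can1, can2, can3, can4, can5 below 0.03 m/s); the robot touches nothing.
It fails at once if a bystander (sieve, scoop, brush, sieve lid, jar or weight) is pushed more than 60 mm from its place (distance of any of sieve, scoop, brush, sieve_lid, jar, weight from where it was at the start of the episode above 0.06 m).
Of can1, can2, can3, can4, can5 only 3 to 5 are there at a start; the rules pass over those that are not, and their reading is None.
At some moment in a run one of can1, can2, can3, can4, can5 may be knocked a few centimetres aside while the robot is not near it.
It also fails if it takes over 210 s, if anything falls off the work surface, if the arm or the gripper's body presses on something with over 40 N, if the wrist force passes 120 N, or if a joint passes its speed limit or range.

## Robot

A 6-joint arm with a two-finger parallel gripper is mounted at the origin on the work surface. World frame = base frame: x ahead of the robot, y to its left, z up, the work surface at z = 0. Lengths are in m, angles in rad, forces in N, time in s.
With the tool pointing down it reaches from about 0.325 to 0.9 m from the base axis. Payload 6.1 kg.
Tool frame: the origin (TCP) lies on the centre line of the jaws, within the pads' length; the fingertips stand 19 mm ahead of it and the grasp point (between the pads) is the TCP (tip_extent is the distance from the TCP to the fingertips, in m); x points along the fingers, z is the direction in which the jaws open and shut, and the axes are right-handed (so a half turn about x gives the same grasp; the last joint's range is limited). The gripper opens to 85 mm and grips with 20 to 120 N. Pads are 22 mm wide; open, the fingers measure 114 mm over their backs; the gripper's body (76 mm by 85 mm) begins 54 mm behind the grasp point. The pads swing forward as they close: fully open they stand 13 mm farther back than shut.
Start: joints at [-1.334, 0.22, 1.526, -0, 1.395, -0.126], TCP at [0.222, -0.584, 0.25] pointing down, gripper open.
Joint ranges: [-2.98, 2.98], [-0.91, 2.08], [0.09, 2.57], [-1.24, 4.39], [0.2, 2.65], [-2.68, 2.68]. Speed limits (rad/s): [2.57, 2.57, 3.01, 3.14, 3.14, 3.14].

## Interface

Orientations are given as a unit quaternion [w, x, y, z].
In Python, from plant import * gives the robot as it stands. The module is installed in compiled form; this text tells all that it offers.
- The arm moves only by the tool step_arm, never from a script. Its argument "deltas" is a list that holds one entry, the list of rows, each a list of 5 numbers: the shift along the tool's x, y, z in m, then the turn about the tool's x in rad, then the closure in counts, from 0 (fully open) to 255 (shut). In form: [[[dx, dy, dz, roll, grip], ...]]. A call has 1 to 10 rows; each row is the pose to reach, as a shift and turn from the pose commanded when the call began, along the tool's axes at that moment; what a row does not reach only later rows make up. A row lasts 1/10 s, in which the tool goes at most 50 mm and 8.59 degrees, less where a joint would pass 70% of its speed; a pose out of reach is approached as far as the arm can. A call with a gripper value outside its range is refused whole. The fingers move at their own pace and stop on an object; "squeeze" is the grip in N (left out, the last holds). Time passes only in rows, so rows that repeat a pose let the fingers close. It gives the time, the measured TCP pose, the force and the opening at its end, in the units of the state.
- get_obs(): the state, without advancing time (a new reading comes with each control period).
- capture(name): name is "scene" or "side" or "wrist"; returns a dict with "img" (420x560x3 uint8, red, green, blue), "z_map" (420x560 float32, m along the optical axis (not along the pixel's ray), 0 where there is no reading), "fov_y" (degrees; the focal length in pixels is half the picture's height over the tangent of half this angle, whatever the lens; pixels are square), "cx", "cy" (the principal point, pixels), "R" (3x3) and "t" (3): a world point X has camera coordinates R X + t. Camera axes: x right, y down, z forward; pixel columns grow to the right and rows downward; lengths in m; the calibration is good to about 2 mm. A picture is of the moment at which its call begins.
- sign_off(): hands the job in, once; it reports no verdict.
The state is a dict: "time": time; "joint_positions": joint angles; "joint_velocities": joint speeds; "joint_torque": joint torques, N m; "tool_pos": TCP position; "tool_rot": TCP orientation; "ft_force": force on the tool from outside, world axes, zero at the start; "ft_torque": the same for the moment, N m; "width": finger opening in m.
Only numpy, scipy, OpenCV 4.12 (cv2) and the standard library are available. Lean on these libraries where they do the work, as an engineer would, in place of code of your own. Each camera call takes 0.05 s, during which the arm holds its last target.

## Working session

There is one attempt and no reset: what is moved stays moved. The work goes in short steps, Python scripts to look and compute and a tool call to move; the robot and the scene stay as the last step left them, time stands still between calls to the robot, and variables do not carry over. Pictures are saved under pics/ and viewed, and the job is handed in when it is done.

Besides the shell and the picture viewer there is one more tool, called after "Request:" by a JSON object that holds its "op" and its "data". step_arm: Moves the arm, as the interface text tells. Its arguments: {"type":"object","properties":{"deltas":{"type":"array","items":{"type":"array","items":{"type":"array","items":{"type":"number"}}}},"squeeze":{"type":"number"}},"required":["deltas"]}

```bash
mkdir -p pics; cat > h.py <<'E'
import numpy as np, cv2
from plant import *
def cam(n):
    c=capture(n); c['f']=c['img'].shape[0]/2/np.tan(np.radians(c['fov_y'])/2); return c
def save(c,p,crop=None,s=1):
    im=c['img'][:,:,::-1]
    if crop: x0,y0,x1,y1=crop; im=im[y0:y1,x0:x1]
    if s!=1: im=cv2.resize(im,None,fx=s,fy=s,interpolation=cv2.INTER_CUBIC)
    cv2.imwrite(p,im)
def ray(c,u,v):
    d=np.array([(u-c['cx'])/c['f'],(v-c['cy'])/c['f'],1.]); return c['R'].T@d, -c['R'].T@c['t']
def atz(c,u,v,z):
    d,o=ray(c,u,v); return o+d*(z-o[2])/d[2]
def pt(c,u,v):
    d,o=ray(c,u,v); return o+d*c['z_map'][int(round(v)),int(round(u))]
def cloud(c):
    h,w=c['z_map'].shape; u,v=np.meshgrid(np.arange(w),np.arange(h)); z=c['z_map']
    P=np.stack([(u-c['cx'])/c['f']*z,(v-c['cy'])/c['f']*z,z],-1)
    return (P-c['t'])@c['R']
def proj(c,X):
    p=c['R']@np.array(X)+c['t']; return c['cx']+c['f']*p[0]/p[2], c['cy']+c['f']*p[1]/p[2]
E
python3 - <<'E'
from h import *
o=get_obs(); print(o)
for n in ['scene','side','wrist']:
    c=cam(n); save(c,f'pics/{n}0.png'); print(n,c['fov_y'],c['cx'],c['cy'],-c['R'].T@c['t'],c['R'].round(2).tolist()); np.save(n+'0.npy',c,allow_pickle=True)
E
```

```text
{'time': 0.0, 'joint_positions': array([-1.33410560e+00,  2.21243507e-01,  1.52762400e+00, -1.29938330e-05,
        1.39468283e+00, -1.26083488e-01]), 'joint_velocities': array([ 1.60498631e-03, -3.39181330e-04, -7.90478870e-04,  2.27161879e-06,
       -1.51805174e-03,  7.72680928e-04]), 'joint_torque': array([ 4.36835871e-04, -4.96906722e+01, -3.89392984e+01, -2.82762330e-04,
        1.11716651e-02, -2.45822213e-05]), 'tool_pos': array([ 0.22166083, -0.58376306,  0.24918161]), 'tool_rot': array([ 0.58147569,  0.40205755,  0.58251318, -0.40114105]), 'ft_force': array([-0.12255646, -0.13716641, -0.23746493]), 'ft_torque': array([ 0.01523237, -0.00832656, -0.04644802]), 'width': 0.08575708728562956}
scene 46.40990544696699 281.8665251618586 208.59313593479567 [ 1.06313412 -0.94998836  0.7189024 ] [[0.87, 0.49, 0.02], [0.27, -0.46, -0.85], [-0.41, 0.74, -0.53]]
side 54.40610618214758 280.3976779176879 209.39598644662738 [0.14851593 0.69186139 0.60714633] [[-0.88, -0.47, 0.01], [-0.24, 0.43, -0.87], [0.41, -0.77, -0.5]]
wrist 64.85798840678441 279.58666390463355 206.73427885671384 [ 0.29691478 -0.5557302   0.37198788] [[0.35, -0.94, -0.0], [-0.89, -0.34, 0.31], [-0.29, -0.11, -0.95]]
```

View pics/scene0.png

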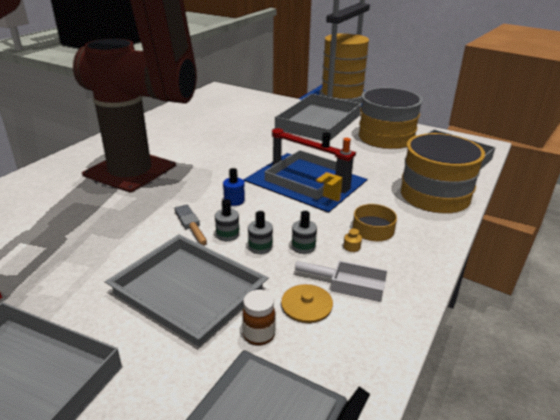

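View pics/side0.png

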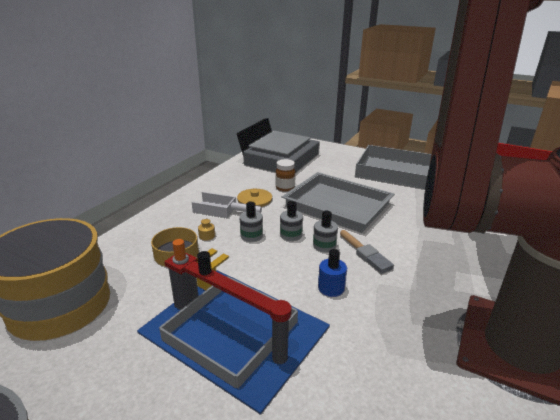

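View pics/wrist0.png

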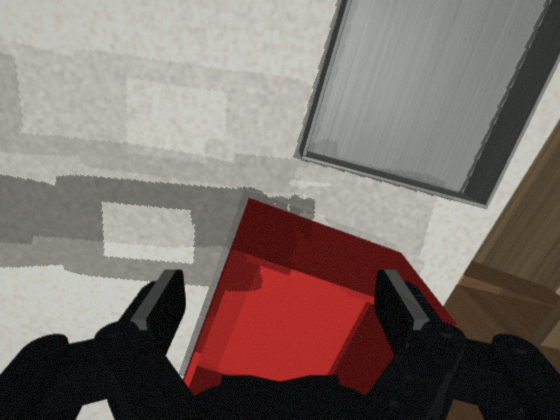

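The scene view shows three green-banded canisters, at about (227,220), (260,232) and (304,233). It also shows a blue look-alike at (233,187), the carrier at (310,170) with the pin head at (346,148), and a pan at (188,285). Next I'll measure these.

```bash
python3 - <<'E'
from h import *
S=np.load('scene0.npy',allow_pickle=True).item(); D=np.load('side0.npy',allow_pickle=True).item()
save(S,'pics/sc_a.png',(150,110,420,300),2.9); save(D,'pics/sd_a.png',(120,190,420,400),2.6)
for n,c in (('scene',S),('side',D)):
    P=cloud(c); I=c['img'].astype(int)
    ok=c['z_map']>0
    r,g,b=I[...,0],I[...,1],I[...,2]
    X=P[...,0];Y=P[...,1];Z=P[...,2]
    red=ok&(r>90)&(g<50)&(b<50)&(Z>0.10)&(Z<0.14)&(X>0.3)
    org=ok&(r>150)&(g>50)&(g<120)&(b<70)&(Z>0.126)&(Z<0.18)&(X>.3)
    top=ok&(Z>0.085)&(Z<0.105)&(X>.25)&(np.hypot(X,Y)<1)
    knob=ok&(Z>0.135)&(Z<0.17)&(r<70)&(X>.3)&(np.hypot(X,Y)<1.)
    blue=ok&(b>80)&(r<50)&(Z<0.03)&(Z>-.01)
    for nm,m in (('red',red),('org',org),('top',top),('knob',knob),('blue',blue)):
        nl,l,st,ce=cv2.connectedComponentsWithStats(m.astype(np.uint8))
        for i in range(1,nl):
            if st[i,4]>15:
                q=P[l==i]; print(n,nm,st[i,4],ce[i].round(0),q.mean(0).round(3),q.min(0).round(3),q.max(0).round(3))
E
```

```text
scene red 191 [294. 137.] [0.45  0.234 0.127] [0.372 0.213 0.123] [0.541 0.261 0.133]
scene red 81 [339. 152.] [0.602 0.213 0.126] [0.562 0.191 0.122] [0.641 0.234 0.129]
scene top 336 [388. 120.] [0.623 0.584 0.096] [0.501 0.552 0.085] [0.703 0.707 0.105]
scene top 64 [276. 142.] [0.389 0.236 0.095] [0.372 0.227 0.085] [0.4   0.256 0.105]
scene top 469 [436. 178.] [0.868 0.257 0.096] [0.76  0.233 0.085] [0.953 0.318 0.105]
scene top 111 [344. 164.] [0.623 0.206 0.095] [0.599 0.194 0.085] [0.639 0.233 0.105]
scene top 69 [232. 172.] [0.382 0.009 0.096] [ 0.369 -0.001  0.085] [0.392 0.024 0.103]
scene top 90 [226. 204.] [ 0.46  -0.135  0.096] [ 0.447 -0.145  0.085] [ 0.47  -0.121  0.103]
scene top 96 [259. 215.] [ 0.558 -0.138  0.096] [ 0.545 -0.147  0.085] [ 0.569 -0.121  0.103]
scene top 95 [305. 215.] [ 0.648 -0.083  0.096] [ 0.634 -0.092  0.085] [ 0.659 -0.067  0.102]
scene top 543 [258. 301.] [ 0.702 -0.378  0.09 ] [ 0.673 -0.405  0.085] [ 0.729 -0.346  0.095]
scene knob 703 [392.  97.] [0.604 0.653 0.151] [0.515 0.563 0.146] [0.688 0.749 0.155]
scene knob 164 [389. 108.] [0.621 
[... 1529 characters left out ...]
.259 0.105]
side knob 19 [ 20. 236.] [0.921 0.337 0.151] [0.903 0.328 0.15 ] [0.943 0.349 0.153]
side knob 1036 [ 22. 257.] [0.85  0.379 0.151] [0.778 0.326 0.149] [0.929 0.424 0.154]
side knob 238 [204. 261.] [0.548 0.232 0.155] [0.54  0.218 0.135] [0.564 0.239 0.168]
side knob 325 [  7. 409.] [0.578 0.576 0.151] [0.556 0.566 0.149] [0.606 0.587 0.153]
side blue 213 [331. 290.] [0.369 0.038 0.018] [0.347 0.015 0.004] [0.398 0.047 0.03 ]
side blue 28 [200. 291.] [0.622 0.17  0.008] [0.615 0.161 0.007] [0.634 0.18  0.01 ]
side blue 4078 [227. 331.] [0.505 0.235 0.009] [0.422 0.148 0.005] [0.594 0.309 0.012]
side blue 3986 [252. 360.] [0.427 0.268 0.009] [0.337 0.121 0.004] [0.654 0.352 0.012]
```

```bash
python3 - <<'E'
from h import *
# overhead height / ortho map from both clouds
for n in ('scene','side'):
    c=np.load(n+'0.npy',allow_pickle=True).item()
    P=cloud(c); m=c['z_map']>0
    x0,y0,s=0.0,-0.85,0.0022
    im=np.zeros((560,560,3),np.uint8)+40
    q=P[m]; col=c['img'][m]
    k=np.argsort(q[:,2]); q=q[k];col=col[k]
    j=((0.42-q[:,1])/s).astype(int); i=((1.05-q[:,0])/s).astype(int)
    g=(i>=0)&(i<560)&(j>=0)&(j<560)&(q[:,2]<0.3)
    im[i[g],j[g]]=col[g][:,::-1]
    for t in range(0,10):
        x=t/10; cv2.putText(im,f'{x:.1f}',(0,int((1.05-x)/s)),0,.35,(0,255,255))
        y=-.8+t*.1+.0; cv2.putText(im,f'{y:.1f}',(int((0.42-y)/s),12),0,.35,(0,255,255))
    cv2.imwrite(f'pics/ortho_{n}.png',im)
E
```

```text
(no output)
```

View pics/ortho_scene.png

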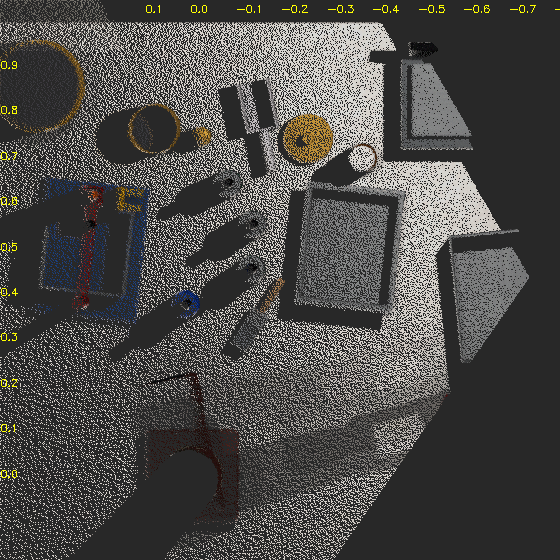

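View pics/ortho_side.png

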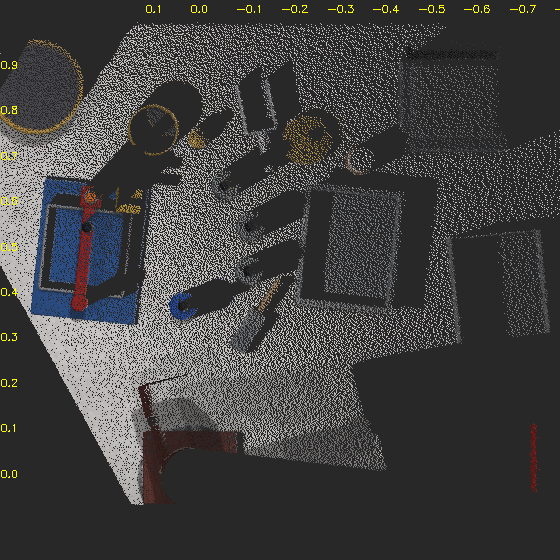

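View pics/sc_a.png

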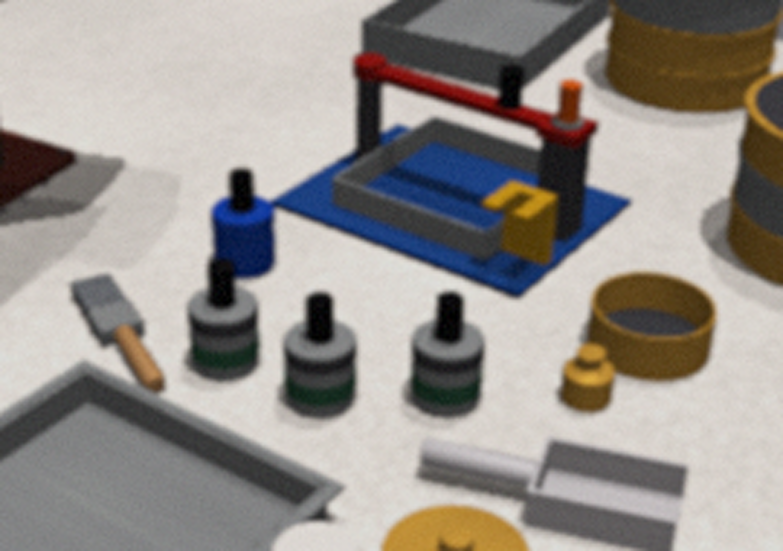

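View pics/sd_a.png

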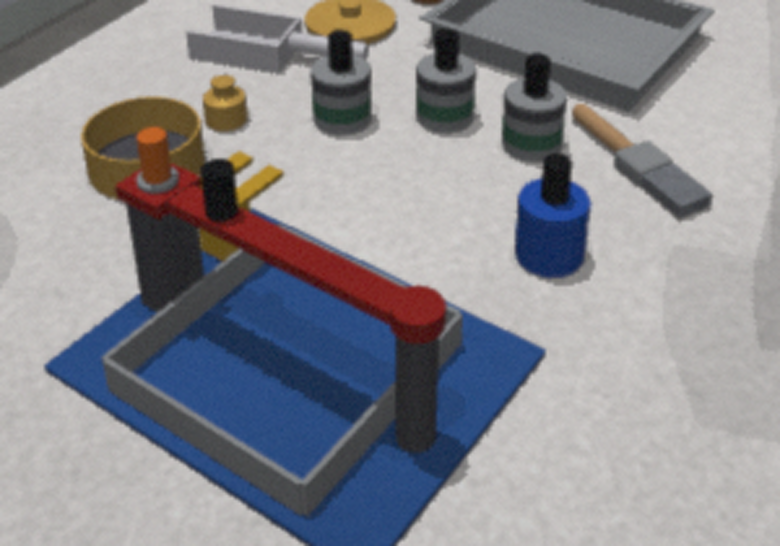

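```bash
cat >> h.py <<'E'
from scipy.optimize import least_squares
def circ(q,r):
    f=lambda p: np.hypot(q[:,0]-p[0],q[:,1]-p[1])-r
    s=least_squares(f,q[:,:2].mean(0),loss='soft_l1',f_scale=0.001); return s.x,np.median(np.abs(s.fun))
def near(P,xy,r,z0,z1):
    return P[(np.hypot(P[...,0]-xy[0],P[...,1]-xy[1])<r)&(P[...,2]>z0)&(P[...,2]<z1)]
E
python3 - <<'E'
from h import *
C={n:np.load(n+'0.npy',allow_pickle=True).item() for n in ('scene','side')}
PP={}
for n,c in C.items():
    P=cloud(c); P[c['z_map']<=0]=np.nan; PP[n]=P
for nm,xy in (('A',(.457,-.13)),('B',(.555,-.133)),('C',(.645,-.078)),('blue',(.379,.013)),('barknob',(.552,.226)),('pin',(.615,.216))):
    for src in ('scene','side','both'):
        P=np.concatenate([PP[k].reshape(-1,3) for k in ((src,) if src!='both' else ('scene','side'))])
        if nm in('barknob',): a=near(P,xy,.018,.132,.160); print(nm,src,len(a),*circ(a,.012))
        elif nm=='pin': a=near(P,xy,.018,.134,.165); print(nm,src,len(a),*circ(a,.011))
        else:
            a=near(P,xy,.018,.068,.095); b=near(P,xy,.04,.01,.055); print(nm,src,len(a),*circ(a,.012),len(b),*circ(b,.03))
# blue plate & bar & pans
P=np.concatenate([PP[k].reshape(-1,3) for k in PP]); I=np.concatenate([C[k]['img'].reshape(-1,3) for k in C]).astype(int)
r,g,b=I.T
m=(b>r+40)&(P[:,2]<.012)&(P[:,2]>.005)&(P[:,0]<.72)&(P[:,1]>.05)
q=P[m][:,:2].astype(np.float32); print('plate',cv2.minAreaRect(q), [np.percentile(q@[np.cos(a),np.sin(a)],[.3,99.7]) for a in (0,1.57)])
m=(r>70)&(g<60)&(b<60)&(P[:,2]<.131)&(P[:,2]>.12)&(P[:,0]>.3)
q=P[m][:,:2].astype(np.float32); print('bar',cv2.minAreaRect(q))
for nm,x0,x1,y0,y1 in (('pan1',.3,.66,-.5,-.19),('pan2',.2,.6,-.85,-.5),('far',.68,.98,-.7,-.42),('left',.2,.6,.4,.9)):
    for k in PP:
        Q=PP[k].reshape(-1,3)
        s=Q[(Q[:,0]>x0)&(Q[:,0]<x1)&(Q[:,1]>y0)&(Q[:,1]<y1)]
        t=s[(s[:,2]>.03)&(s[:,2]<.040)]
        if len(t)>20: print(nm,k,len(t),cv2.minAreaRect(t[:,:2].astype(np.float32)),np.nanmax(s[:,2]), np.histogram(s[:,2],bins=[-.005,0.002,.006,.01,.03,.033,.037,.04,.06,.1])[0])
E
```

```text
A scene 89 [ 0.45617881 -0.13024341] 0.001100113061174468 359 [ 0.45640953 -0.13095503] 0.0008767338671028177
A side 88 [ 0.45542652 -0.13077349] 0.0007944074236327092 352 [ 0.45528417 -0.13076331] 0.0008764150493675328
A both 177 [ 0.45579251 -0.13055693] 0.0009970043521097625 711 [ 0.45589471 -0.13084809] 0.000903735312171354
B scene 92 [ 0.55466642 -0.13279738] 0.0010819411354627958 377 [ 0.55483263 -0.13306964] 0.0009511631630306459
B side 84 [ 0.55354083 -0.13324554] 0.0006163899351360694 327 [ 0.55361381 -0.13298405] 0.000796489063145174
B both 176 [ 0.55401429 -0.1330697 ] 0.000799573044681692 704 [ 0.55425494 -0.13301063] 0.000942814294605035
C scene 93 [ 0.64474906 -0.07786527] 0.000769078946789228 381 [ 0.64469755 -0.07871671] 0.0007896204834764095
C side 91 [ 0.64420401 -0.07872666] 0.0006489099748660746 329 [ 0.64389902 -0.0784343 ] 0.0007993722063184897
C both 184 [ 0.64437903 -0.07831844] 0.0008393888081302649 710 [ 0.64430693 -0.07859   ] 0.0008560868322437624
blue scene 76 [0.37866143 0.01456734] 0.0010136626713242716 287 [0.37845837 0.01420232] 0.0010821085910098574

[... 1287 characters left out ...]
, -0.5976831912994385), (0.1296396702528, 0.3112250566482544), 70.22981262207031) 0.053166391286918795 [5418 6670 1296 1282  195  276  201 1158    0]
pan2 side 372 ((0.42129454016685486, -0.6765793561935425), (0.23085762560367584, 0.21348387002944946), 6.61041259765625) 0.0537910128797437 [674 858 348 736 105 158 109 503   0]
far side 148 ((0.7740646600723267, -0.5364721417427063), (0.3027709126472473, 0.15049566328525543), 44.665958404541016) 0.11802050283644955 [ 528  195   49  287   45   58   45  749 1226]
left scene 431 ((0.4086689352989197, 0.6596742868423462), (0.3174131512641907, 0.37918171286582947), 89.63677215576172) 0.1547921915890485 [1259  819  285  827  124  182  125  622  226]
```

```bash
cat >> h.py <<'E'
from scipy.spatial.transform import Rotation as Rn
YAW=-0.1085
u=np.array([np.cos(YAW),np.sin(YAW)]); v=np.array([-np.sin(YAW),np.cos(YAW)])
def Rt(o): 
    q=o['tool_rot']; return Rn.from_quat([q[1],q[2],q[3],q[0]]).as_matrix()
def go(tgt,jaw=None,o=None):
    """deltas from measured pose to world target; jaw = world yaw of jaw axis (mod pi)"""
    o=o or get_obs(); R=Rt(o); d=R.T@(np.array(tgt)-o['tool_pos'])
    j6=o['joint_positions'][5]; zy=np.arctan2(R[1,2],R[0,2])
    rl=None
    if jaw is not None:
        e=(jaw-zy+np.pi/2)%np.pi-np.pi/2; rl=-e   # yaw CCW = -roll
    print('delta',d.round(4),'roll',None if rl is None else round(rl,4),'zyaw',round(zy,3),'j6',round(j6,3),'j1',round(o['joint_positions'][0],3),'t',round(o['time'],2))
E
python3 - <<'E'
from h import *
o=get_obs(); print(Rt(o).round(4))
go([.6178,.2188,.25],YAW+np.pi/2)
E
```

```text
[[-4.000e-04  9.349e-01  3.549e-01]
 [ 1.500e-03  3.549e-01 -9.349e-01]
 [-1.000e+00  2.000e-04 -1.500e-03]]
delta [ 5.000e-04  6.552e-01 -6.099e-01] roll 0.4713 zyaw -1.208 j6 -0.126 j1 -1.334 t 0.15
```

Request:
{"op": "step_arm", "data": {"deltas": [[[0,0.03,-0.028,0.05,60],[0,0.06,-0.056,0.1,100],[0,0.09,-0.084,0.15,100],[0,0.12,-0.112,0.2,100],[0,0.15,-0.14,0.25,100],[0,0.18,-0.168,0.3,100],[0,0.21,-0.195,0.35,100],[0,0.24,-0.223,0.4,100],[0,0.27,-0.251,0.45,100],[0,0.3,-0.279,0.471,100]]], "squeeze": 30}}

```text
time: 1.15
tool_pos: [0.4036, -0.2154, 0.2502]
tool_rot: [0.472, 0.527, 0.472, -0.527]
ft_force: [1.2, -0.2, 0.5]
width: 0.0522
```

```bash
python3 - <<'E'
from h import *
go([.6178,.2188,.25],YAW+np.pi/2); o=get_obs(); print(o['tool_pos'],o['width'])
E
```

```text
delta [ 2.000e-04  1.652e-01 -4.551e-01] roll -0.0017 zyaw -1.681 j6 1.018 j1 -0.663 t 1.15
[ 0.40357401 -0.21536891  0.25020106] 0.052165899395427776
```

Request:
{"op": "step_arm", "data": {"deltas": [[[0,0.015,-0.042,0,100],[0,0.03,-0.084,0,100],[0,0.046,-0.126,0,100],[0,0.061,-0.168,0,100],[0,0.076,-0.21,0,100],[0,0.091,-0.252,0,100],[0,0.107,-0.294,0,100],[0,0.122,-0.336,0,100],[0,0.137,-0.378,0,100],[0,0.148,-0.41,0,100]]]}}

```text
time: 2.15
tool_pos: [0.5951, 0.1772, 0.2498]
tool_rot: [-0.472, -0.526, -0.473, 0.526]
ft_force: [-0.1, -0.5, -0.1]
width: 0.0522
```

Request:
{"op": "step_arm", "data": {"deltas": [[[0,0.006,-0.018,0,100],[0,0.01,-0.026,0,100],[0,0.01,-0.026,0,100],[0,0.01,-0.026,0,100]]]}}

```text
time: 2.55
tool_pos: [0.6071, 0.1985, 0.25]
tool_rot: [-0.472, -0.526, -0.472, 0.527]
ft_force: [-0.6, 0.5, -0.3]
width: 0.0518
```

```bash
python3 - <<'E'
from h import *
go([.6178,.2188,.152],YAW+np.pi/2); o=get_obs(); print(o['tool_pos'],o['width'],o['ft_force'])
c=cam('wrist'); save(c,'pics/w1.png')
P=cloud(c); P[c['z_map']<=0]=np.nan; P=P.reshape(-1,3)
a=near(P,(.6178,.2188),.02,.134,.166); print(len(a)); 
if len(a)>20: print(circ(a,.011))
a=near(P,(.6178,.2188),.012,.150,.18);print(len(a),a.mean(0),a.max(0))
a=near(P,(.5529,.2257),.012,.16,.18);print(len(a),a.mean(0),a.max(0))
E
```

```text
delta [ 0.0979  0.0085 -0.0214] roll -0.0001 zyaw -1.679 j6 1.872 j1 0.193 t 2.55
[0.60712553 0.19850987 0.24997087] 0.05182802501286035 [-0.64248301  0.54231723 -0.25806529]
428
(array([0.61809859, 0.2190687 ]), np.float64(0.00016304544760739267))
964 [0.62052566 0.21811952 0.16515276] [0.62947238 0.22942354 0.16915575]
672 [0.55420108 0.22539142 0.16497293] [0.56487053 0.23726942 0.16657796]
```

View pics/w1.png

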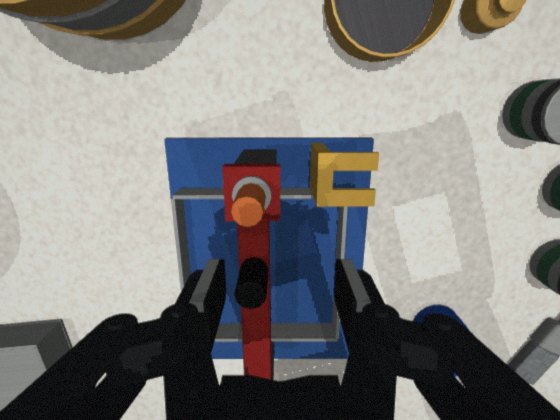

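The wrist view shows the pin head at (247,210), the bar knob at (252,283) and the yellow notch plate with its slot at (350,180). I'll fit the notch and rim from this cloud.

```bash
python3 - <<'E'
from h import *
c=cam('wrist'); P=cloud(c); P[c['z_map']<=0]=np.nan
I=c['img'].astype(int); m=(I[...,0]>120)&(I[...,2]<80)&(P[...,2]>.076)&(P[...,2]<.084)&(np.hypot(P[...,0]-.6086,P[...,1]-.134)<.06)
q=P[m][:,:2]-np.array([.6181,.2190]); L=np.c_[q@u,q@v]
print(len(L),'u',np.percentile(L[:,0],[0.5,99.5]),'v',np.percentile(L[:,1],[0.5,99.5]))
for lo,hi in ((-110,-100),(-100,-90),(-90,-80),(-80,-72),(-70,-60)):
    s=L[(L[:,1]*1000>lo)&(L[:,1]*1000<hi)]
    if len(s)>5:
        xs=np.sort(s[:,0]); g=np.argmax(np.diff(xs)); print(lo,hi,xs[0].round(4),xs[g].round(4),xs[g+1].round(4),xs[-1].round(4))
# slot end
s=L[np.abs(L[:,0]-0)<.004]; print('closed end v max..min',s[:,1].min(),s[:,1].max())
rect=cv2.minAreaRect(P[m][:,:2].astype(np.float32)); print(rect)
# rim
m=(P[...,2]>.034)&(P[...,2]<.041)&(P[...,0]>.35)&(P[...,0]<.62)&(P[...,1]>.1)&(P[...,1]<.36)
print('rim',cv2.minAreaRect(P[m][:,:2].astype(np.float32)), 'pred',np.array([.6181,.2190])-.12*u)
q=P[m][:,:2]-(np.array([.6181,.2190])-.12*u); L=np.c_[q@u,q@v]
print(np.percentile(L,[1,99],axis=0))
hist=[np.median(L[(L[:,1]>.085)&(abs(L[:,0])<.08)],0),np.median(L[(L[:,1]<-.085)&(abs(L[:,0])<.08)],0),np.median(L[(L[:,0]>.085)],0)]
print(hist)
E
```

```text
2260 u [-0.02386094  0.02491095] v [-0.10917284 -0.05632324]
-110 -100 -0.0238 -0.0087 0.0095 0.025
-100 -90 -0.0242 -0.0089 0.0093 0.025
-90 -80 -0.0241 -0.0088 0.0092 0.025
-80 -72 -0.0239 -0.009 0.0093 0.0251
-70 -60 -0.0241 0.0214 0.022 0.0253
closed end v max..min -0.06978468765449156 -0.056184188754168536
((0.6096938848495483, 0.13665363192558289), (0.05349376052618027, 0.049492232501506805), 83.67902374267578)
rim ((0.5019842386245728, 0.23136839270591736), (0.18843168020248413, 0.22861355543136597), 84.15314483642578) pred [0.49880564 0.23199447]
[[-0.09358423 -0.0937892 ]
 [ 0.10150227  0.09375993]]
[array([0.03375079, 0.09148969]), array([ 0.04125107, -0.09171023]), array([0.09266567, 0.04632871])]
```

Request:
{"op": "step_arm", "data": {"deltas": [[[0,0.009,-0.0215,0,100],[0.02,0.009,-0.0215,0,100],[0.04,0.009,-0.0215,0,100],[0.06,0.009,-0.0215,0,100],[0.08,0.009,-0.0215,0,100],[0.09,0.009,-0.0215,0,100],[0.097,0.009,-0.0215,0,100],[0.097,0.009,-0.0215,0,100],[0.097,0.009,-0.0215,0,100]]]}}

```text
time: 3.55
tool_pos: [0.6193, 0.2197, 0.1544]
tool_rot: [0.472, 0.527, 0.472, -0.526]
ft_force: [0.1, 0.6, -0.3]
width: 0.0518
```

```bash
python3 - <<'E'
from h import *
go([.6181,.2190,.152],YAW+np.pi/2); o=get_obs(); print(o['tool_pos'],o['width'],o['ft_force'])
c=cam('wrist'); save(c,'pics/w2.png')
E
```

```text
delta [ 0.0024 -0.0011  0.0008] roll 0.0 zyaw -1.679 j6 1.9 j1 0.221 t 3.55
[0.61925877 0.21967793 0.15436304] 0.051836880627322814 [ 0.14947285  0.59107188 -0.33791206]
```

View pics/w2.png

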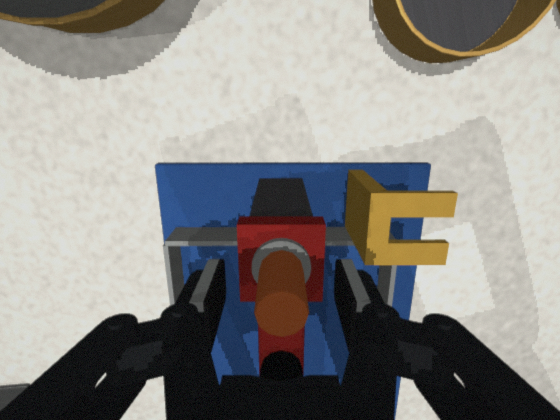

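Request:
{"op": "step_arm", "data": {"deltas": [[[0,-0.001,0.0005,0,130],[0,-0.001,0.0005,0,180],[0,-0.001,0.0005,0,230],[0,-0.001,0.0005,0,230],[0,-0.001,0.0005,0,230],[0,-0.001,0.0005,0,230]]], "squeeze": 40}}

```text
time: 4.2
tool_pos: [0.6179, 0.2195, 0.1541]
tool_rot: [0.472, 0.527, 0.472, -0.526]
ft_force: [-1.0, -0.1, 6.8]
width: 0.021
```

```bash
python3 - <<'E'
from h import *
o=get_obs(); print(o['tool_pos'],o['width'],o['ft_force'],o['ft_torque'])
E
```

```text
[0.61794702 0.21954122 0.15405258] 0.020979621533735535 [-1.01305031 -0.13120141  6.8028358 ] [-0.03017497  0.22264976 -0.00500949]
```

Request:
{"op": "step_arm", "data": {"deltas": [[[-0.01,0,0,0,230],[-0.02,0,0,0,230],[-0.03,0,0,0,230],[-0.04,0,0,0,230],[-0.05,0,0,0,230],[-0.06,0,0,0,230],[-0.06,0,0,0,230],[-0.06,0,0,0,230],[-0.06,0,0,0,230]]]}}

```text
time: 5.1
tool_pos: [0.6172, 0.2193, 0.2126]
tool_rot: [-0.472, -0.526, -0.472, 0.527]
ft_force: [-0.4, -0.4, -1.2]
width: 0.0209
```

```bash
python3 - <<'E'
from h import *
o=get_obs(); print(o['tool_pos'],o['width'],o['ft_force'],o['ft_torque'])
B=np.array([.6181,.2190]); N=B-.085*v; print('notch',N, 'rim',B-.12*u,'hinge',B-.235*u,'knob',B-.065*u)
d=B-o['tool_pos'][:2]
go([*(N),.214])
c=cam('side'); save(c,'pics/sd2.png',(100,150,320,320),3); print(c['z_map'][265,186])
P=cloud(c); P[c['z_map']<=0]=np.nan
# pin pts: orange & collar
a=near(P,(.618,.219),.025,.13,.25); print(len(a),np.c_[np.histogram(a[:,2],bins=np.arange(.13,.25,.005))[0],np.arange(.13,.245,.005)].tolist())
a=near(P,(.618,.219),.015,.14,.183); print(circ(a,.006))
E
```

```text
[0.61723733 0.21931717 0.21257164] 0.020896122408230616 [-0.41403953 -0.40791194 -1.18308402] [ 0.01759867 -0.03420098  0.00163568]
notch [0.60889558 0.13449983] rim [0.49880564 0.23199447] hinge [0.38448188 0.2444475 ] knob [0.55348222 0.22603867]
delta [-0.0014  0.0009  0.0852] roll None zyaw -1.679 j6 1.9 j1 0.221 t 5.1
0.7774558
780 [[0.0, 0.13], [0.0, 0.135], [6.0, 0.14], [14.0, 0.14500000000000002], [14.0, 0.15000000000000002], [14.0, 0.15500000000000003], [14.0, 0.16000000000000003], [15.0, 0.16500000000000004], [15.0, 0.17000000000000004], [11.0, 0.17500000000000004], [1.0, 0.18000000000000005], [62.0, 0.18500000000000005], [19.0, 0.19000000000000006], [37.0, 0.19500000000000006], [55.0, 0.20000000000000007], [54.0, 0.20500000000000007], [53.0, 0.21000000000000008], [62.0, 0.21500000000000008], [64.0, 0.22000000000000008], [81.0, 0.2250000000000001], [46.0, 0.2300000000000001], [35.0, 0.2350000000000001], [48.0, 0.2400000000000001]]
(array([0.61656929, 0.21892012]), np.float64(0.0005495035130046091))
```

View pics/sd2.png

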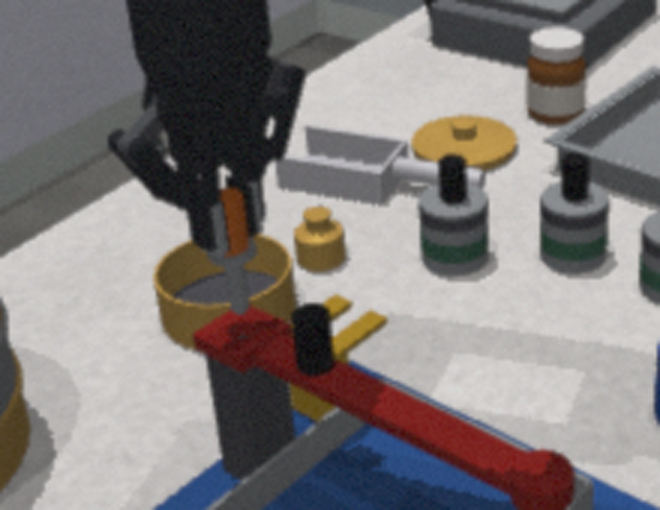

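The side view shows the pin held upright, clear above the bar at (235,250 in the crop). Next I'll move it over the notch.

Request:
{"op": "step_arm", "data": {"deltas": [[[0,0,0.02,0,230],[0,0.001,0.04,0,230],[0,0.001,0.06,0,230],[0,0.001,0.08,0,230],[0,0.001,0.085,0,230],[0.015,0.001,0.085,0,230],[0.03,0.001,0.085,0,230],[0.045,0.001,0.085,0,230],[0.045,0.001,0.085,0,230],[0.045,0.001,0.085,0,230]]]}}

```text
time: 6.15
tool_pos: [0.6087, 0.1353, 0.1669]
tool_rot: [-0.472, -0.525, -0.473, 0.527]
ft_force: [-0.7, 0.7, -0.6]
width: 0.0212
```

```bash
python3 - <<'E'
from h import *
o=get_obs(); print(o['tool_pos'],o['width'],o['ft_force'])
N=np.array([.6089,.1345]); go([*N,.109])
for n in ('scene','side'):
    c=cam(n); P=cloud(c); P[c['z_map']<=0]=np.nan
    a=near(P,N,.015,.098,.13); print(n,len(a)); 
    if len(a)>8: print(circ(a,.006), a[:,2].min())
    save(c,f'pics/{n}3.png',(290,110,390,200) if n=='scene' else (130,200,280,310),6 if n=='scene' else 5)
E
```

```text
[0.60873572 0.13533202 0.16690822] 0.02116761657713692 [-0.74088108  0.65608877 -0.59985568]
delta [0.0579 0.0004 0.0008] roll None zyaw -1.678 j6 1.77 j1 0.092 t 6.15
scene 47
(array([0.60904165, 0.13357566]), np.float64(0.0010590414436337844)) 0.09868982707211156
side 71
(array([0.60878746, 0.13499311]), np.float64(0.0006556717703540922)) 0.09839210410059447
```

View pics/scene3.png

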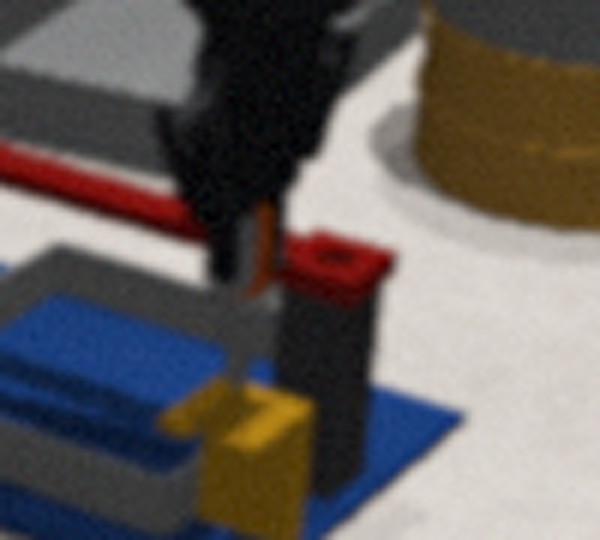

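Request:
{"op": "step_arm", "data": {"deltas": [[[0.01,0.0,0.0,0,230],[0.02,0.0,0.0,0,230],[0.03,0.0,0.0,0,230],[0.04,0.0,0.0,0,230],[0.05,0.0,0.0,0,230],[0.056,0.0,0.0,0,230],[0.058,0.0,0.0,0,230],[0.058,0.0,0.0,0,230]]]}}

```text
time: 7.05
tool_pos: [0.6093, 0.1347, 0.1099]
tool_rot: [-0.472, -0.526, -0.472, 0.526]
ft_force: [0.3, 0.4, -1.1]
width: 0.0207
```

```bash
python3 - <<'E'
from h import *
o=get_obs(); print(o['tool_pos'],o['width'],o['ft_force'])
E
```

```text
[0.60932734 0.13474528 0.1099197 ] 0.020691658094911997 [ 0.26922558  0.40309585 -1.14835634]
```

Request:
{"op": "step_arm", "data": {"deltas": [[[0.0025,0.0,0.0,0,230],[0.0025,0.0,0.0,0,230],[0.0025,0,0,0,180],[0.0025,0,0,0,100],[0.0025,0,0,0,100],[0.0025,0,0,0,100],[-0.03,0,0,0,100],[-0.06,0,0,0,100],[-0.09,0,0,0,100],[-0.09,0,0,0,100]]]}}

```text
time: 8.05
tool_pos: [0.6125, 0.1351, 0.2063]
tool_rot: [0.474, 0.529, 0.47, -0.524]
ft_force: [1.2, 0.3, 0.9]
width: 0.0518
```

```bash
python3 - <<'E'
from h import *
o=get_obs(); print(o['tool_pos'],o['width'],o['ft_force'])
N=np.array([.6089,.1345]); K=np.array([.5535,.2260])
go([*K,.155],YAW+np.pi/2)
c=cam('side'); save(c,'pics/sd4.png',(120,190,320,320),4)
P=cloud(c); P[c['z_map']<=0]=np.nan
a=near(P,N,.02,.09,.13); print(len(a),a[:,2].max(),circ(a[a[:,2]>.088],.011))
E
```

```text
[0.61250115 0.13508651 0.20626418] 0.05182428939402369 [1.19970686 0.32155714 0.93599721]
delta [ 0.0508 -0.0689 -0.0839] roll 0.0003 zyaw -1.679 j6 1.77 j1 0.091 t 8.05
162 0.12450337164204742 (array([0.60941006, 0.13415185]), np.float64(0.0008766653526056664))
```

View pics/sd4.png

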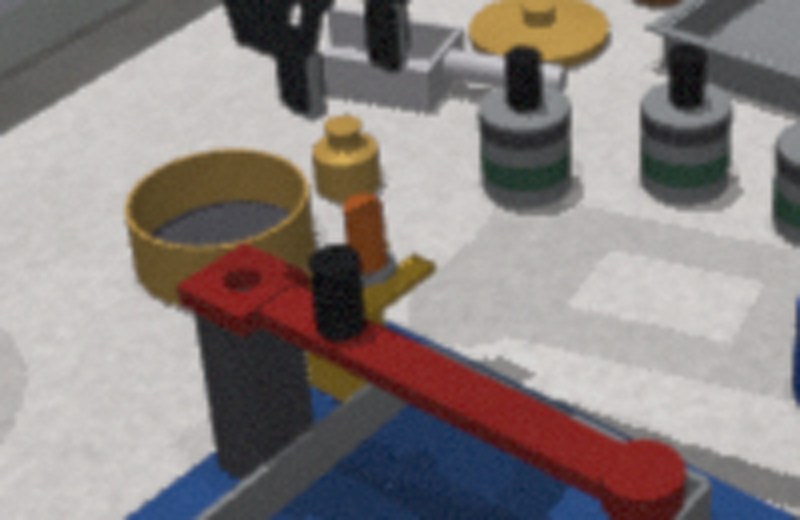

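```bash
python3 - <<'E'
from h import *
N=np.array([.6089,.1345]); Q=[]
for n in ('side','scene','wrist'):
    c=cam(n); P=cloud(c); P[c['z_map']<=0]=np.nan; I=c['img'].astype(int)
    m=(np.hypot(P[...,0]-N[0],P[...,1]-N[1])<.025)&(P[...,2]>.088)&(P[...,2]<.13)&(I[...,0]>I[...,2]+50)
    a=P[m]; Q.append(a); print(n,len(a), a[:,2].min() if len(a) else '',a[:,2].max() if len(a) else '')
    if n!='wrist': save(c,f'pics/{n}5.png',(300,120,380,200) if n=='scene' else (150,210,260,290),7)
    else: save(c,'pics/w5.png')
a=np.concatenate(Q)
a=a[a[:,2]<.119]
f=lambda p: np.hypot(a[:,0]-p[0]-p[2]*(a[:,2]-.084),a[:,1]-p[1]-p[3]*(a[:,2]-.084))-.011
s=least_squares(f,[*N,0,0],loss='soft_l1',f_scale=.001); print(s.x, np.median(abs(s.fun)))
E
```

```text
side 138 0.08810220450114795 0.12482927411773645
scene 95 0.08834698045050896 0.12396928473824254
wrist 1133 0.08813808908226421 0.12275693379117072
[ 0.60998786  0.13451241  0.0006214  -0.00065013] 0.0002077231738977928
```

View pics/scene5.png

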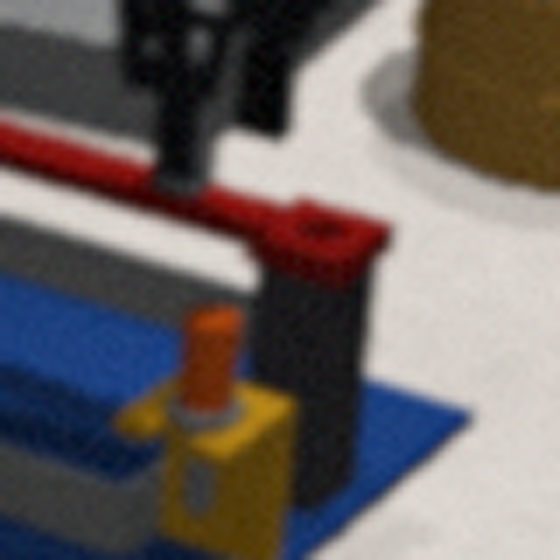

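View pics/w5.png

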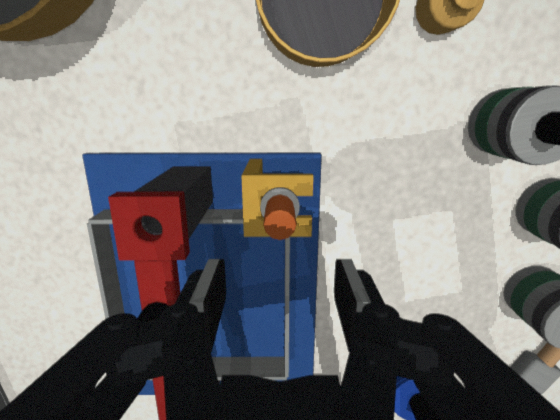

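Request:
{"op": "step_arm", "data": {"deltas": [[[0,-0.025,-0.03,0,100],[0,-0.05,-0.06,0,100],[0,-0.066,-0.084,0,100],[0,-0.066,-0.084,0,100],[0,-0.066,-0.084,0,100],[0,-0.066,-0.084,0,100]]]}}

```text
time: 8.85
tool_pos: [0.5529, 0.2246, 0.1994]
tool_rot: [-0.472, -0.526, -0.472, 0.527]
ft_force: [0.5, -0.8, 0.1]
width: 0.0518
```

```bash
python3 - <<'E'
from h import *
o=get_obs(); print(o['tool_pos'],o['width'],o['ft_force'])
K=np.array([.5535,.2260]); go([*K,.153],YAW+np.pi/2)
E
```

```text
[0.5529446  0.22459337 0.19939379] 0.05183228142757046 [ 0.47693165 -0.79816207  0.12430388]
delta [ 0.0464  0.0005 -0.0015] roll -0.0002 zyaw -1.679 j6 1.934 j1 0.254 t 8.85
```

Request:
{"op": "step_arm", "data": {"deltas": [[[0.015,0,-0.0015,0,100],[0.03,0,-0.0015,0,100],[0.042,0,-0.0015,0,100],[0.045,0,-0.0015,0,100],[0.045,0,-0.0015,0,100],[0.045,0,-0.0015,0,180],[0.045,0,-0.0015,0,230],[0.045,0,-0.0015,0,230],[0.045,0,-0.0015,0,230]]], "squeeze": 25}}

```text
time: 9.75
tool_pos: [0.5536, 0.227, 0.1562]
tool_rot: [0.473, 0.527, 0.472, -0.526]
ft_force: [0.3, -0.5, 2.3]
width: 0.0233
```

```bash
cat >> h.py <<'E'
def arc(th0,ths,H=np.array([.3845,.2444]),r=.170,grip=230):
    """rows from present pose (assumed on the handle at bar angle th0) to bar angles ths"""
    o=get_obs(); R=Rt(o); rows=[]
    p0=H+r*np.array([np.cos(YAW+th0),np.sin(YAW+th0)])
    for t in ths:
        p=H+r*np.array([np.cos(YAW+t),np.sin(YAW+t)])-p0
        d=R.T@np.array([p[0],p[1],0]); rows.append([round(float(x),4) for x in (0,d[1],d[2],-(t-th0))]+[grip])
    print(rows)
E
python3 - <<'E'
from h import *
o=get_obs(); print(o['tool_pos'],o['width'],o['ft_force'],o['joint_positions'].round(3))
arc(0,[.05,.15,.28,.42,.56,.7,.84,.98,1.12,1.24])
E
```

```text
[0.55360379 0.22703928 0.15617802] 0.02327021702757533 [ 0.30764798 -0.49335373  2.2575526 ] [ 0.257  0.239  1.687 -0.     1.213  1.936]
[[0.0, -0.0002, -0.0085, -0.05, 230], [0.0, -0.0019, -0.0254, -0.15, 230], [0.0, -0.0066, -0.047, -0.28, 230], [0.0, -0.0148, -0.0693, -0.42, 230], [0.0, -0.0259, -0.0903, -0.56, 230], [0.0, -0.0399, -0.1095, -0.7, 230], [0.0, -0.0565, -0.1266, -0.84, 230], [0.0, -0.0753, -0.1412, -0.98, 230], [0.0, -0.0959, -0.1531, -1.12, 230], [0.0, -0.1147, -0.1608, -1.24, 230]]
```

```bash
python3 - <<'E'
from h import *
arc(0,np.arange(1,11)*.07)
E
```

```text
[[0.0, -0.0004, -0.0119, -0.07, 230], [0.0, -0.0017, -0.0237, -0.14, 230], [0.0, -0.0037, -0.0354, -0.21, 230], [0.0, -0.0066, -0.047, -0.28, 230], [0.0, -0.0103, -0.0583, -0.35, 230], [0.0, -0.0148, -0.0693, -0.42, 230], [0.0, -0.02, -0.08, -0.49, 230], [0.0, -0.0259, -0.0903, -0.56, 230], [0.0, -0.0326, -0.1002, -0.63, 230], [0.0, -0.0399, -0.1095, -0.7, 230]]
```

Request:
{"op": "step_arm", "data": {"deltas": [[[0,-0.0005,-0.012,-0.07,230],[0,-0.0015,-0.0235,-0.14,230],[0,-0.0035,-0.0355,-0.21,230],[0,-0.0065,-0.047,-0.28,230],[0,-0.0105,-0.0585,-0.35,230],[0,-0.015,-0.0695,-0.42,230],[0,-0.02,-0.08,-0.49,230],[0,-0.026,-0.0905,-0.56,230],[0,-0.0325,-0.1,-0.63,230],[0,-0.04,-0.1095,-0.7,230]]], "squeeze": 25}}

```text
time: 10.75
tool_pos: [0.5248, 0.3401, 0.1562]
tool_rot: [0.625, 0.331, 0.624, -0.332]
ft_force: [-3.6, -4.5, 5.4]
width: 0.0235
```

```bash
python3 - <<'E'
from h import *
o=get_obs(); p=o['tool_pos'];print(p,o['width'],o['ft_force'],o['joint_positions'].round(3))
d=p[:2]-[.3845,.2444]; print(np.hypot(*d), np.arctan2(d[1],d[0])-YAW)
arc(.7,.7+np.arange(1,11)*.06)
E
```

```text
[0.52483292 0.34013276 0.1561852 ] 0.02345859608003367 [-3.61528037 -4.50423862  5.3624982 ] [ 4.490e-01  3.020e-01  1.611e+00 -1.000e-03  1.229e+00  1.426e+00]
0.1698766878508192 0.7071680444727335
[[0.0, -0.0003, -0.0102, -0.06, 230], [0.0, -0.0012, -0.0204, -0.12, 230], [0.0, -0.0027, -0.0304, -0.18, 230], [0.0, -0.0047, -0.0404, -0.24, 230], [0.0, -0.0074, -0.0503, -0.3, 230], [0.0, -0.0107, -0.0599, -0.36, 230], [0.0, -0.0146, -0.0694, -0.42, 230], [0.0, -0.019, -0.0786, -0.48, 230], [0.0, -0.0239, -0.0875, -0.54, 230], [0.0, -0.0294, -0.0961, -0.6, 230]]
```

Request:
{"op": "step_arm", "data": {"deltas": [[[0,-0.0005,-0.01,-0.06,230],[0,-0.001,-0.0205,-0.12,230],[0,-0.0025,-0.0305,-0.18,230],[0,-0.0045,-0.0405,-0.24,230],[0,-0.0075,-0.0505,-0.3,230],[0,-0.0105,-0.06,-0.36,230],[0,-0.0145,-0.0695,-0.42,230],[0,-0.019,-0.0785,-0.48,230],[0,-0.024,-0.0875,-0.54,230],[0,-0.028,-0.094,-0.585,230]]]}}

```text
time: 11.75
tool_pos: [0.4489, 0.4014, 0.1562]
tool_rot: [0.694, 0.137, 0.694, -0.139]
ft_force: [-2.1, -7.9, 7.5]
width: 0.023
```

Request:
{"op": "step_arm", "data": {"deltas": [[[0,0,0,0,230],[0,0,0,0,150],[0,0,0,0,100],[0,0,0,0,100],[-0.03,0,0,0,100],[-0.06,0,0,0,100],[-0.09,0,0,0,100],[-0.09,0,0,0,100]]]}}

```text
time: 12.55
tool_pos: [0.4518, 0.4042, 0.251]
tool_rot: [0.696, 0.141, 0.691, -0.136]
ft_force: [0.1, -0.1, 0.6]
width: 0.052
```

```bash
python3 - <<'E'
from h import *
o=get_obs(); p=o['tool_pos'];print(p,o['width'],o['ft_force'],o['joint_positions'].round(3))
d=p[:2]-[.3845,.2444]; print(np.hypot(*d), np.arctan2(d[1],d[0])-YAW)
for n in ('side','scene'):
    c=cam(n); save(c,f'pics/{n}6.png'); P=cloud(c); P[c['z_map']<=0]=np.nan
    K=np.array([.3845,.2444])+.17*np.array([np.cos(YAW+1.29),np.sin(YAW+1.29)])
    a=near(P,K,.03,.132,.162); k,_=circ(a,.012); d=k-[.3845,.2444]; print(n,k,np.hypot(*d),np.arctan2(d[1],d[0])-YAW)
    for nm,xy in (('A',(.456,-.131)),('B',(.554,-.133)),('C',(.6443,-.0785))):
        b=near(P,xy,.05,.01,.055); print(nm,len(b),circ(b,.03) if len(b)>20 else '')
E
```

```text
[0.45180413 0.40415723 0.25097328] 0.051961374992413156 [ 0.09733095 -0.0764726   0.61051151] [0.6   0.169 1.585 0.    1.379 0.994]
0.173355757831281 1.2805722142557383
side [0.44769719 0.40152791] 0.16936075001773646 1.2968929613802913
A 350 (array([ 0.45528561, -0.13067022]), np.float64(0.0006827580480455158))
B 323 (array([ 0.55368414, -0.13310334]), np.float64(0.0008726587419638568))
C 326 (array([ 0.6438378 , -0.07851586]), np.float64(0.0008292660678932903))
scene [0.44761295 0.40109916] 0.16893155828407228 1.296408533512082
A 362 (array([ 0.45669414, -0.13089171]), np.float64(0.0009693111081321426))
B 381 (array([ 0.55461151, -0.13327532]), np.float64(0.000805776171413794))
C 380 (array([ 0.64503633, -0.07871322]), np.float64(0.0009946049880780287))
```

View pics/scene6.png

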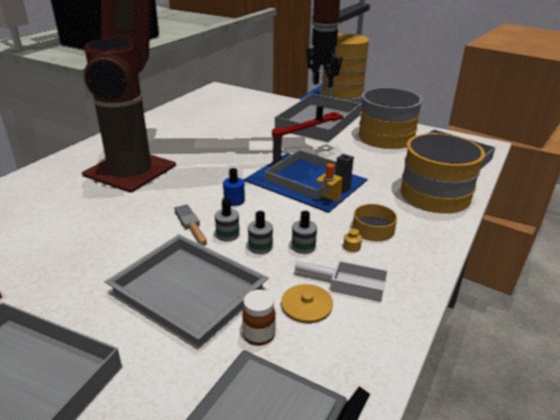

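```bash
python3 - <<'E'
from h import *
go([.6444,-.0786,.25],YAW+np.pi/2)
E
```

```text
delta [-0.0041 -0.3698  0.3644] roll 1.2852 zyaw -0.394 j6 0.994 j1 0.6 t 12.65
```

Request:
{"op": "step_arm", "data": {"deltas": [[[0,-0.03,0.03,0.13,100],[0,-0.06,0.06,0.26,100],[0,-0.09,0.09,0.39,100],[0,-0.12,0.12,0.52,100],[0,-0.15,0.15,0.65,100],[0,-0.18,0.18,0.78,100],[0,-0.21,0.21,0.91,100],[0,-0.24,0.24,1.04,100],[0,-0.27,0.27,1.17,100],[0,-0.3,0.3,1.285,100]]]}}

```text
time: 13.65
tool_pos: [0.6108, 0.0087, 0.2432]
tool_rot: [-0.47, -0.527, -0.472, 0.528]
ft_force: [0.3, 0.2, 0.0]
width: 0.0517
```

```bash
python3 - <<'E'
from h import *
go([.6444,-.0786,.25],YAW+np.pi/2); print(get_obs()['tool_pos'])
E
```

```text
delta [-0.007   0.0432  0.0829] roll -0.0051 zyaw -1.684 j6 1.569 j1 -0.115 t 13.65
[0.6108454  0.00867593 0.24317385]
```

Request:
{"op": "step_arm", "data": {"deltas": [[[0,0.02,0.04,0,100],[0,0.04,0.077,0,100],[0,0.04,0.077,0,100],[0,0.04,0.077,0,100],[0,0.04,0.077,0,100]]]}}

```text
time: 14.15
tool_pos: [0.642, -0.0695, 0.2439]
tool_rot: [-0.472, -0.526, -0.473, 0.527]
ft_force: [-0.3, -0.1, -0.1]
width: 0.0519
```

```bash
cat >> h.py <<'E'
def can(xy,cams=('scene','side'),r=.06):
    out=[]
    for n in cams:
        c=cam(n); P=cloud(c); P[c['z_map']<=0]=np.nan
        b=near(P,xy,r,.01,.056)
        for _ in range(3):
            if len(b)<30: break
            k,e=circ(b,.03); b=near(P,k,.036,.01,.056)
        if len(b)>=30: out.append(k); print(n,len(b),k.round(4),round(e,4))
    return np.mean(out,0) if out else None
E
python3 - <<'E'
from h import *
k=can((.6444,-.0786)); print(k)
go([*k,.085],YAW+np.pi/2); o=get_obs(); print(o['tool_pos'],o['ft_force'])
c=cam('wrist'); P=cloud(c); P[c['z_map']<=0]=np.nan
a=near(P,(.6444,-.0786),.02,.07,.097); print(len(a),circ(a,.012) if len(a)>15 else'')
E
```

```text
scene 388 [ 0.6448 -0.0786] 0.0008
side 336 [ 0.6438 -0.0784] 0.0009
[ 0.64433321 -0.07850667]
delta [0.1598 0.0032 0.0092] roll 0.002 zyaw -1.677 j6 1.448 j1 -0.229 t 14.25
[ 0.64225485 -0.0690708   0.24476764] [ 0.2217176  -0.12540464  0.24158892]
174 (array([ 0.64506087, -0.07840112]), np.float64(0.00014857992574038217))
```

Request:
{"op": "step_arm", "data": {"deltas": [[[0,0.0035,0.0095,0,100],[0.03,0.0035,0.0095,0,100],[0.06,0.0035,0.0095,0,100],[0.09,0.0035,0.0095,0,100],[0.12,0.0035,0.0095,0,100],[0.14,0.0035,0.0095,0,100],[0.155,0.0035,0.0095,0,100],[0.157,0.0035,0.0095,0,100],[0.157,0.0035,0.0095,0,100]]]}}

```text
time: 15.2
tool_pos: [0.6455, -0.0805, 0.0886]
tool_rot: [0.472, 0.526, 0.472, -0.526]
ft_force: [1.0, 0.5, 0.5]
width: 0.0519
```

```bash
python3 - <<'E'
from h import *
o=get_obs(); print(o['tool_pos'],o['ft_force']); go([.6445,-.0785,.086])
E
```

```text
[ 0.64546741 -0.08046256  0.08861277] [0.98863742 0.53052095 0.52755869]
delta [ 0.0026 -0.0012 -0.0018] roll None zyaw -1.679 j6 1.434 j1 -0.245 t 15.2
```

Request:
{"op": "step_arm", "data": {"deltas": [[[0.002,-0.001,-0.002,0,150],[0.002,-0.001,-0.002,0,230],[0.002,-0.001,-0.002,0,230],[0.002,-0.001,-0.002,0,230],[0.002,-0.001,-0.002,0,230]]], "squeeze": 50}}

```text
time: 15.7
tool_pos: [0.6454, -0.0783, 0.0878]
tool_rot: [0.473, 0.527, 0.472, -0.526]
ft_force: [0.2, 0.1, 4.9]
width: 0.0228
```

Request:
{"op": "step_arm", "data": {"deltas": [[[-0.01,0,0,0,230],[-0.03,0,0,0,230],[-0.05,0,0,0,230],[-0.06,0,0,0,230],[-0.06,0,0,0,230],[-0.06,0,0,0,230],[-0.06,0,0,0,230],[-0.06,0,0,0,230]]]}}

```text
time: 16.5
tool_pos: [0.6436, -0.0781, 0.1448]
tool_rot: [-0.472, -0.526, -0.473, 0.527]
ft_force: [0.5, -0.1, -1.5]
width: 0.0227
```

Request:
{"op": "step_arm", "data": {"deltas": [[[0,0,0,0,230],[0,0,0,0,230],[0,0,0,0,230]]]}}

```text
time: 16.8
tool_pos: [0.6444, -0.0783, 0.1461]
tool_rot: [-0.472, -0.526, -0.472, 0.526]
ft_force: [-0.3, -0.5, -1.8]
width: 0.0226
```

```bash
python3 - <<'E'
from h import *
fs=[]
for i in range(6):
    cam('side'); o=get_obs(); fs.append(o['ft_force'])
print(np.array(fs).round(2)); print(o['tool_pos'],o['width'],o['ft_torque'])
E
```

```text
[[ 0.72  0.76 -2.44]
 [ 0.58  0.28 -2.76]
 [ 0.58  0.39 -1.7 ]
 [ 0.2   0.7  -1.8 ]
 [ 0.01  0.26 -1.17]
 [ 0.25 -0.81 -2.45]]
[ 0.64446548 -0.07828485  0.14635135] 0.022348572646962182 [ 0.02327817 -0.02981521 -0.00387181]
```

```bash
cat >> h.py <<'E'
def weigh(n=24):
    fs=[]
    for i in range(n): capture('side'); fs.append(get_obs()['ft_force'][2])
    fs=np.array(fs); print('Fz',fs.mean().round(3),'+-',(fs.std()/np.sqrt(n)).round(3))
E
python3 - <<'E'
from h import *
weigh()
o=get_obs(); R=Rt(o); print(np.degrees(np.arccos(-R[2,0])))
c=cam('side'); save(c,'pics/sd7.png',(150,120,350,270),4)
P4=np.array([.5048,-.3485]); y=-.1085; a=np.array([np.cos(y),np.sin(y)]); b=np.array([-a[1],a[0]])
for i,j in ((.068,.045),(.068,-.045),(-.068,.045),(-.068,-.045),(0,0)): print(i,j,(P4+i*a+j*b).round(4))
E
```

```text
Fz -1.952 +- 0.118
0.001472423188840915
0.068 0.045 [ 0.5773 -0.3111]
0.068 -0.045 [ 0.5675 -0.4006]
-0.068 0.045 [ 0.4421 -0.2964]
-0.068 -0.045 [ 0.4323 -0.3859]
0 0 [ 0.5048 -0.3485]
```

View pics/sd7.png

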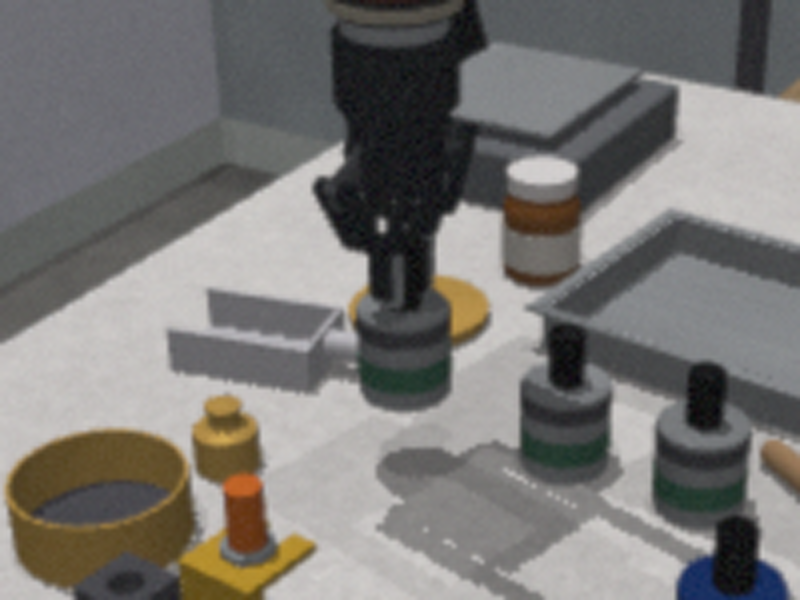

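Request:
{"op": "step_arm", "data": {"deltas": [[[-0.03,0,0,0,230],[-0.06,0,0,0,230],[-0.07,-0.015,0.03,0,230],[-0.07,-0.025,0.07,0,230],[-0.07,-0.03,0.11,0,230],[-0.07,-0.035,0.15,0,230],[-0.07,-0.04,0.19,0,230],[-0.07,-0.042,0.22,0,230],[-0.07,-0.042,0.235,0,230],[-0.07,-0.042,0.235,0,230]]]}}

```text
time: 19.35
tool_pos: [0.5768, -0.3092, 0.2162]
tool_rot: [-0.472, -0.527, -0.471, 0.527]
ft_force: [0.5, 0.7, -1.7]
width: 0.0225
```

```bash
python3 - <<'E'
from h import *
print(get_obs()['tool_pos']); go([.5773,-.3111,.093],YAW+np.pi/2)
E
```

```text
[ 0.57684877 -0.3092394   0.21620847]
delta [0.1232 0.0006 0.0018] roll -0.0024 zyaw -1.682 j6 1.069 j1 -0.612 t 19.35
```

Request:
{"op": "step_arm", "data": {"deltas": [[[0.025,0,0,0,230],[0.05,0,0,0,230],[0.075,0,0,0,230],[0.095,0,0,0,230],[0.11,0,0,0,230],[0.118,0,0,0,230],[0.123,0,0,0,230],[0.123,0,0,0,230],[0.123,0,0,0,230]]]}}

```text
time: 20.25
tool_pos: [0.578, -0.3077, 0.0944]
tool_rot: [0.473, 0.526, 0.472, -0.526]
ft_force: [-0.2, -0.2, -2.1]
width: 0.0224
```

```bash
python3 - <<'E'
from h import *
o=get_obs(); print(o['tool_pos'],o['ft_force']); go([.5773,-.3111,.092],YAW+np.pi/2)
c=cam('scene'); save(c,'pics/sc8.png',(90,190,290,340),4)
E
```

```text
[ 0.57798442 -0.30768341  0.09440124] [-0.24734983 -0.20361229 -2.08959573]
delta [ 0.0024 -0.0003  0.0035] roll 0.0003 zyaw -1.679 j6 1.069 j1 -0.61 t 20.25
```

View pics/sc8.png

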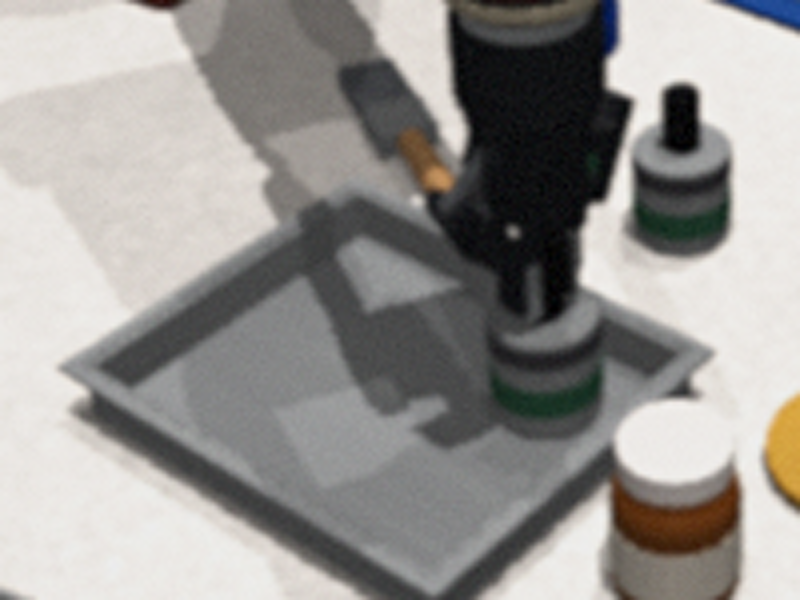

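Request:
{"op": "step_arm", "data": {"deltas": [[[0.001,0,0.003,0,230],[0.0025,0,0.003,0,230],[0.0025,0,0.003,0,230],[0.0025,0,0.003,0,170],[0.0025,0,0.003,0,110],[0.0025,0,0.003,0,100],[-0.03,0,0.003,0,100],[-0.07,0,0.003,0,100],[-0.11,0,0.003,0,100],[-0.13,0,0,0,100]]]}}

```text
time: 21.3
tool_pos: [0.5787, -0.3085, 0.228]
tool_rot: [0.474, 0.527, 0.47, -0.526]
ft_force: [0.2, -0.3, 0.2]
width: 0.0517
```

```bash
python3 - <<'E'
from h import *
weigh(16)
k=can((.5773,-.311),r=.05); print('C placed',k)
k=can((.554,-.133)); print('B',k); o=get_obs(); print(o['tool_pos'])
go([*k,.087],YAW+np.pi/2)
E
```

```text
Fz 0.033 +- 0.17
scene 461 [ 0.577  -0.3114] 0.0007
side 226 [ 0.5761 -0.3116] 0.001
C placed [ 0.57654704 -0.31152019]
scene 384 [ 0.5546 -0.1332] 0.0008
side 335 [ 0.5534 -0.133 ] 0.0008
B [ 0.55401457 -0.13310144]
[ 0.57734539 -0.30741314  0.22338637]
delta [ 0.1364 -0.042  -0.1708] roll 0.0003 zyaw -1.679 j6 1.069 j1 -0.61 t 22.3
```

Request:
{"op": "step_arm", "data": {"deltas": [[[0,-0.01,-0.04,0,100],[0,-0.02,-0.08,0,100],[0,-0.03,-0.12,0,100],[0,-0.042,-0.16,0,100],[0,-0.042,-0.171,0,100],[0.03,-0.042,-0.171,0,100],[0.06,-0.042,-0.171,0,100],[0.07,-0.042,-0.171,0,100],[0.07,-0.042,-0.171,0,100]]]}}

```text
time: 23.2
tool_pos: [0.5529, -0.1329, 0.1515]
tool_rot: [-0.471, -0.526, -0.473, 0.527]
ft_force: [-0.4, 0.3, 0.6]
width: 0.052
```

```bash
python3 - <<'E'
from h import *
o=get_obs(); print(o['tool_pos'])
go([.5541,-.1331,.087],YAW+np.pi/2)
E
```

```text
[ 0.55290582 -0.13285426  0.15153009]
delta [0.0645 0.0014 0.0002] roll -0.0 zyaw -1.679 j6 1.305 j1 -0.374 t 23.2
```

Request:
{"op": "step_arm", "data": {"deltas": [[[0.02,0.001,0,0,100],[0.04,0.001,0,0,100],[0.058,0.001,0,0,100],[0.064,0.001,0,0,100],[0.064,0.001,0,0,100],[0.064,0.001,0,0,160],[0.064,0.001,0,0,230],[0.064,0.001,0,0,230],[0.064,0.001,0,0,230],[0.064,0.001,0,0,230]]], "squeeze": 50}}

```text
time: 24.2
tool_pos: [0.5562, -0.1333, 0.091]
tool_rot: [0.473, 0.527, 0.471, -0.526]
ft_force: [-0.8, 1.4, 6.7]
width: 0.0223
```

Request:
{"op": "step_arm", "data": {"deltas": [[[0,0,0,0,230],[-0.02,0,0,0,230],[-0.04,0,0,0,230],[-0.06,0,0,0,230],[-0.08,0,0,0,230],[-0.1,0,0,0,230],[-0.12,0,0,0,230],[-0.13,0,0,0,230],[-0.13,0,0,0,230],[-0.13,0,0,0,230]]]}}

```text
time: 25.2
tool_pos: [0.5544, -0.1328, 0.2181]
tool_rot: [-0.472, -0.526, -0.473, 0.527]
ft_force: [-1.2, 0.5, -4.8]
width: 0.0225
```

```bash
python3 - <<'E'
from h import *
weigh(20); o=get_obs(); print(o['tool_pos'],o['width'])
c=cam('side'); save(c,'pics/sd9.png',(150,80,400,270),3)
E
```

```text
Fz -4.516 +- 0.1
[ 0.55500396 -0.13295274  0.21932418] 0.02250614351175432
```

View pics/sd9.png

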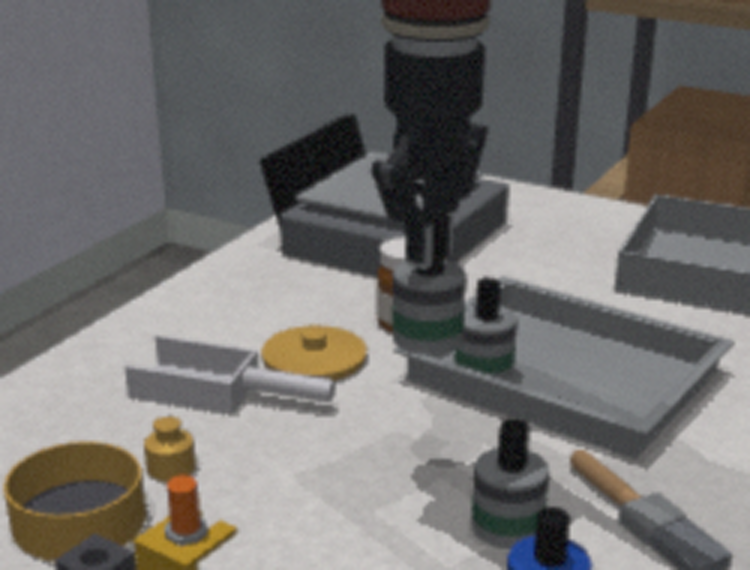

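```bash
python3 - <<'E'
from h import *
rc=np.array([.4988,.2320])
for i,j in ((49,-49),(-49,-49),(49,49),(0,0)): print(i,j,(rc+i/1e3*u+j/1e3*v).round(4))
s=rc+.049*u-.049*v
go([*s,.22],YAW+np.pi/2)
E
```

```text
49 -49 [0.5422 0.178 ]
-49 -49 [0.4448 0.1886]
49 49 [0.5528 0.2754]
0 0 [0.4988 0.232 ]
delta [-0.0007 -0.0463 -0.3077] roll 0.0003 zyaw -1.679 j6 1.306 j1 -0.373 t 26.25
```

Request:
{"op": "step_arm", "data": {"deltas": [[[-0.01,-0.004,-0.025,0,230],[-0.01,-0.009,-0.06,0,230],[-0.01,-0.015,-0.1,0,230],[-0.01,-0.021,-0.14,0,230],[-0.01,-0.027,-0.18,0,230],[-0.01,-0.033,-0.22,0,230],[-0.01,-0.039,-0.255,0,230],[-0.01,-0.043,-0.285,0,230],[-0.01,-0.046,-0.3,0,230],[-0.01,-0.046,-0.3075,0,230]]]}}

```text
time: 27.25
tool_pos: [0.5421, 0.179, 0.2292]
tool_rot: [-0.473, -0.526, -0.473, 0.526]
ft_force: [0.0, -0.3, -4.2]
width: 0.0223
```

Request:
{"op": "step_arm", "data": {"deltas": [[[0.02,0,0,0,230],[0.04,0,0,0,230],[0.06,0,0,0,230],[0.065,0,0,0,230],[0.065,0,0,0,230]]]}}

```text
time: 27.75
tool_pos: [0.542, 0.1767, 0.1634]
tool_rot: [-0.472, -0.526, -0.472, 0.527]
ft_force: [0.6, -0.7, -4.8]
width: 0.0227
```

```bash
python3 - <<'E'
from h import *
print(get_obs()['tool_pos'])
go([.5422,.178,.100],YAW+np.pi/2)
c=cam('scene'); save(c,'pics/sc10.png',(230,80,390,220),4.5)
E
```

```text
[0.54202406 0.17674341 0.16337875]
delta [ 0.0634  0.0002 -0.0013] roll -0.0007 zyaw -1.68 j6 1.857 j1 0.177 t 27.75
```

View pics/sc10.png

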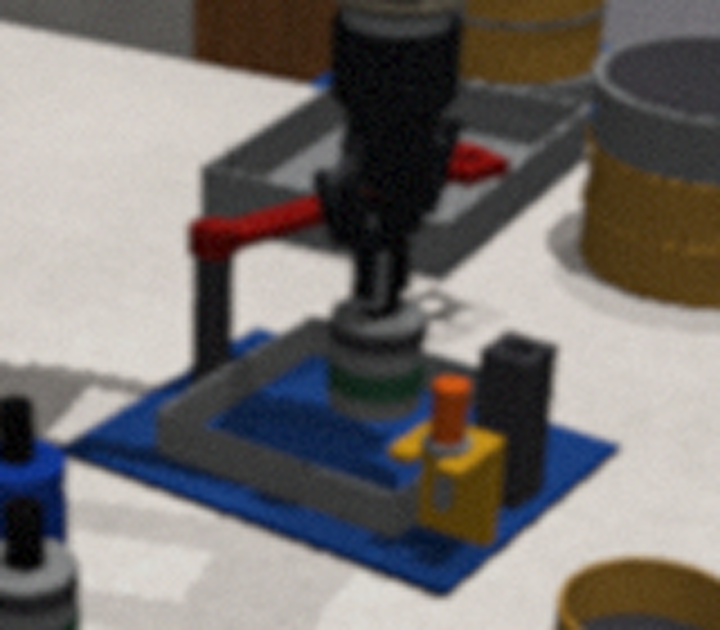

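Request:
{"op": "step_arm", "data": {"deltas": [[[0.02,0,-0.001,0,230],[0.04,0,-0.001,0,230],[0.055,0,-0.001,0,230],[0.06,0,-0.001,0,230],[0.063,0,-0.001,0,230],[0.063,0,-0.001,0,230],[0.063,0,-0.001,0,230]]]}}

```text
time: 28.5
tool_pos: [0.5434, 0.1788, 0.1023]
tool_rot: [0.473, 0.527, 0.472, -0.526]
ft_force: [0.2, 0.2, -4.5]
width: 0.0227
```

```bash
python3 - <<'E'
from h import *
o=get_obs(); print(o['tool_pos'],o['ft_force'])
c=cam('side'); P=cloud(c);P[c['z_map']<=0]=np.nan; a=near(P,(.542,.178),.033,.0,.06); print(len(a),np.sort(a[:,2])[:20].round(4))
E
```

```text
[0.54335842 0.17883232 0.10234297] [ 0.15904904  0.23363128 -4.52604239]
602 [0.0064 0.0064 0.0064 0.0068 0.0071 0.0071 0.0072 0.0072 0.0073 0.0073
 0.0074 0.0074 0.0075 0.0075 0.0076 0.0076 0.0076 0.0076 0.0077 0.0077]
```

Request:
{"op": "step_arm", "data": {"deltas": [[[0.001,0,0,0,230],[0.002,0,0,0,230],[0.003,0,0,0,230],[0.003,0,0,0,230]]]}}

```text
time: 28.95
tool_pos: [0.543, 0.1789, 0.0992]
tool_rot: [0.472, 0.527, 0.472, -0.526]
ft_force: [-0.1, 1.3, 2.9]
width: 0.0225
```

Contact is made, so I'll release and rise.

Request:
{"op": "step_arm", "data": {"deltas": [[[0,0,0,0,170],[0,0,0,0,110],[0,0,0,0,100],[0,0,0,0,100],[-0.03,0,0,0,100],[-0.07,0,0,0,100],[-0.11,0,0,0,100],[-0.13,0,0,0,100],[-0.13,0,0,0,100]]]}}

```text
time: 29.85
tool_pos: [0.545, 0.1792, 0.2329]
tool_rot: [0.474, 0.529, 0.471, -0.524]
ft_force: [0.5, 0.6, -0.8]
width: 0.0516
```

```bash
python3 - <<'E'
from h import *
k=can((.5422,.178),r=.045); 
if k is not None: q=k-np.array([.4988,.232]); print('B placed',k,q@u,q@v)
k=can((.4556,-.1308)); print('A',k)
go([*k,.15],YAW+np.pi/2); print(get_obs()['tool_pos'])
E
```

```text
scene 159 [0.5412 0.1792] 0.0013
side 498 [0.5405 0.179 ] 0.0006
B placed [0.54087932 0.1791112 ] 0.04755905788714966 -0.04802114530011834
scene 352 [ 0.451  -0.0841] 0.001
A [ 0.4509881  -0.08405952]
delta [ 0.0767 -0.0614  0.2707] roll 0.0002 zyaw -1.679 j6 1.859 j1 0.18 t 30.05
[0.54153257 0.17849737 0.22625207]
```

```bash
python3 - <<'E'
from h import *
k=can((.451,-.084)); 
c=cam('scene'); save(c,'pics/sc11.png',(150,150,350,300),4)
c=cam('side'); save(c,'pics/sd11.png',(230,150,430,300),4)
E
```

```text
scene 348 [ 0.4506 -0.0838] 0.0009
side 352 [ 0.4496 -0.0836] 0.0008
```

View pics/sc11.png

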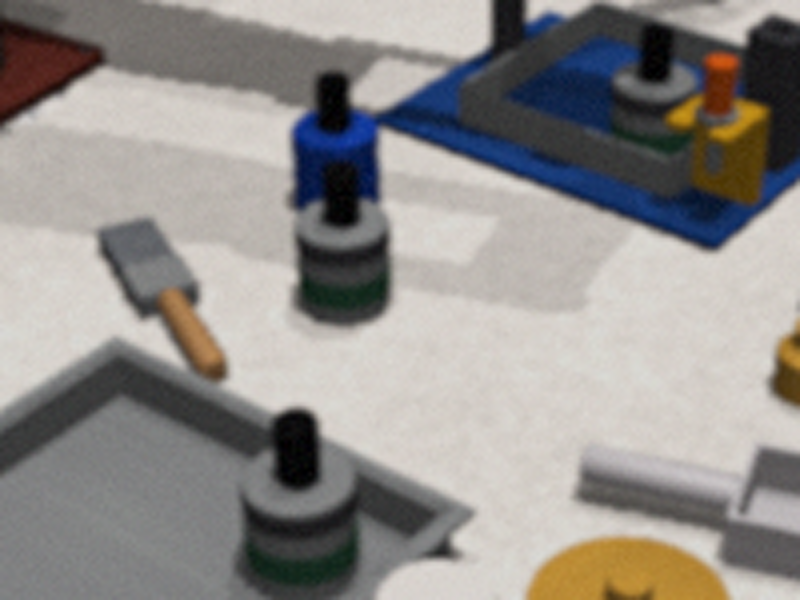

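View pics/sd11.png

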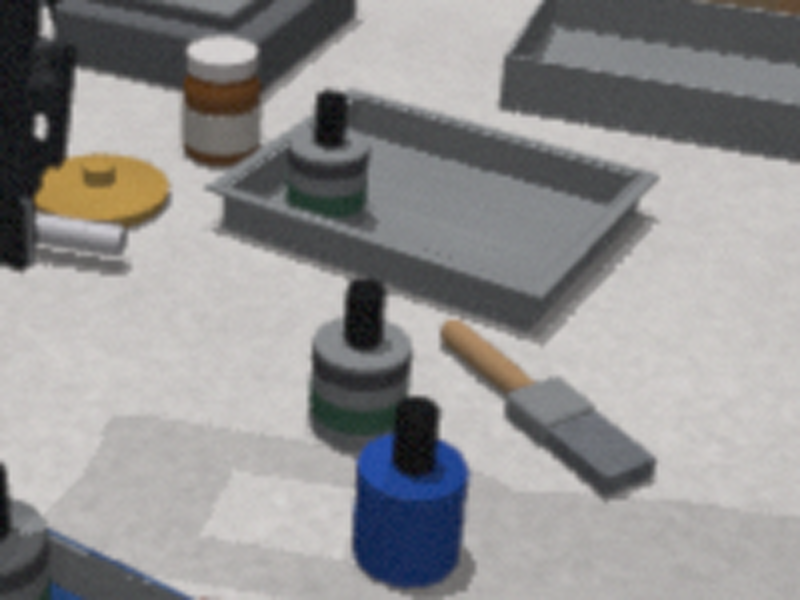

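Request:
{"op": "step_arm", "data": {"deltas": [[[0,-0.008,0.03,0,100],[0,-0.017,0.07,0,100],[0,-0.026,0.11,0,100],[0,-0.035,0.15,0,100],[0,-0.044,0.19,0,100],[0,-0.053,0.23,0,100],[0,-0.0625,0.2705,0,100],[0.03,-0.0625,0.2705,0,100],[0.07,-0.0625,0.2705,0,100],[0.07,-0.0625,0.2705,0,100]]]}}

```text
time: 31.25
tool_pos: [0.4471, -0.0825, 0.153]
tool_rot: [-0.469, -0.525, -0.475, 0.528]
ft_force: [-1.5, 0.4, -0.8]
width: 0.0519
```

Request:
{"op": "step_arm", "data": {"deltas": [[[0,0,0,0,100],[0,0,0,0,100]]]}}

```text
time: 31.45
tool_pos: [0.4524, -0.0836, 0.1601]
tool_rot: [0.473, 0.527, 0.472, -0.526]
ft_force: [0.1, -0.3, 0.5]
width: 0.0516
```

```bash
python3 - <<'E'
from h import *
k=can((.450,-.0837)); print(get_obs()['tool_pos'])
go([.4501,-.0837,.087],YAW+np.pi/2)
E
```

```text
scene 344 [ 0.451  -0.0839] 0.0011
side 353 [ 0.4498 -0.0838] 0.0007
[ 0.4526657  -0.08359954  0.16035745]
delta [ 0.0733 -0.0028  0.0003] roll 0.0011 zyaw -1.678 j6 1.324 j1 -0.354 t 31.55
```

Request:
{"op": "step_arm", "data": {"deltas": [[[0.02,-0.002,0,0,100],[0.04,-0.002,0,0,100],[0.06,-0.002,0,0,100],[0.072,-0.002,0,0,100],[0.072,-0.002,0,0,100],[0.072,-0.002,0,0,160],[0.072,-0.002,0,0,230],[0.072,-0.002,0,0,230],[0.072,-0.002,0,0,230],[0.072,-0.002,0,0,230]]], "squeeze": 50}}

```text
time: 32.55
tool_pos: [0.4505, -0.0836, 0.0878]
tool_rot: [0.473, 0.527, 0.471, -0.526]
ft_force: [-0.4, 0.4, 6.2]
width: 0.0229
```

Request:
{"op": "step_arm", "data": {"deltas": [[[0,0,0,0,230],[-0.02,0,0,0,230],[-0.04,0,0,0,230],[-0.06,0,0,0,230],[-0.08,0,0,0,230],[-0.1,0,0,0,230],[-0.12,0,0,0,230],[-0.13,0,0,0,230],[-0.13,0,0,0,230],[-0.13,0,0,0,230]]]}}

```text
time: 33.55
tool_pos: [0.4488, -0.0831, 0.2154]
tool_rot: [-0.472, -0.526, -0.473, 0.526]
ft_force: [-0.3, 0.2, -3.1]
width: 0.0228
```

```bash
python3 - <<'E'
from h import *
weigh(24); o=get_obs(); print(o['tool_pos'],o['width'])
c=cam('side'); save(c,'pics/sd12.png',(230,80,430,270),3.1)
go([.4448,.1886,.23],YAW+np.pi/2); go([.4421,-.2964,.23],YAW+np.pi/2)
E
```

```text
Fz -2.931 +- 0.112
[ 0.44924843 -0.08321497  0.21630355] 0.022930451038854667
delta [-0.0137 -0.0338 -0.2698] roll 0.0003 zyaw -1.679 j6 1.323 j1 -0.356 t 34.8
delta [-0.0137  0.0159  0.2127] roll 0.0003 zyaw -1.679 j6 1.323 j1 -0.356 t 34.8
```

View pics/sd12.png

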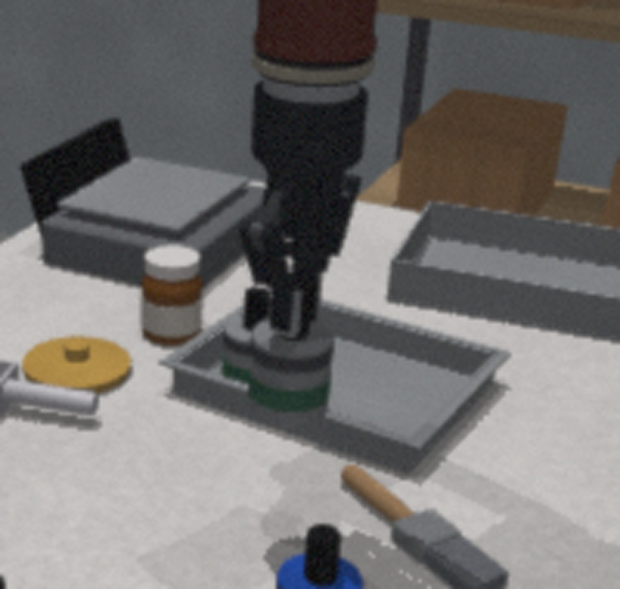

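```bash
python3 - <<'E'
from h import *
weigh(60)
E
```

```text
Fz -3.106 +- 0.051
```

Request:
{"op": "step_arm", "data": {"deltas": [[[-0.02,0,-0.02,0,230],[-0.02,-0.005,-0.055,0,230],[-0.02,-0.01,-0.095,0,230],[-0.02,-0.016,-0.135,0,230],[-0.02,-0.022,-0.175,0,230],[-0.02,-0.028,-0.21,0,230],[-0.02,-0.032,-0.24,0,230],[-0.02,-0.034,-0.26,0,230],[-0.02,-0.034,-0.27,0,230],[-0.02,-0.034,-0.27,0,230]]]}}

```text
time: 38.8
tool_pos: [0.4446, 0.1896, 0.2362]
tool_rot: [-0.473, -0.526, -0.473, 0.526]
ft_force: [-0.5, -0.4, -3.2]
width: 0.0225
```

Request:
{"op": "step_arm", "data": {"deltas": [[[0.03,0,0,0,230],[0.06,0,0,0,230],[0.08,0,0,0,230],[0.08,0,0,0,230],[0.08,0,0,0,230]]]}}

```text
time: 39.3
tool_pos: [0.4449, 0.188, 0.1566]
tool_rot: [-0.472, -0.526, -0.472, 0.527]
ft_force: [0.9, -0.8, -2.1]
width: 0.0228
```

```bash
python3 - <<'E'
from h import *
print(get_obs()['tool_pos'])
go([.4448,.1886,.100],YAW+np.pi/2)
E
```

```text
[0.4448664  0.18796072 0.15660548]
delta [ 0.0566 -0.0001 -0.0007] roll -0.0008 zyaw -1.68 j6 1.917 j1 0.236 t 39.3
```

Request:
{"op": "step_arm", "data": {"deltas": [[[0.02,0,0,0,230],[0.04,0,0,0,230],[0.05,0,0,0,230],[0.055,0,0,0,230],[0.057,0,0,0,230],[0.058,0,0,0,230],[0.058,0,0,0,230],[0.058,0,0,0,230]]]}}

```text
time: 40.1
tool_pos: [0.4451, 0.189, 0.099]
tool_rot: [0.472, 0.527, 0.472, -0.526]
ft_force: [-0.3, 0.7, -2.7]
width: 0.0228
```

Request:
{"op": "step_arm", "data": {"deltas": [[[0.001,0,0,0,230],[0.002,0,0,0,230],[0.003,0,0,0,230],[0.003,0,0,0,230]]]}}

```text
time: 40.5
tool_pos: [0.4448, 0.1889, 0.0959]
tool_rot: [0.472, 0.526, 0.472, -0.526]
ft_force: [-1.7, -1.2, 4.3]
width: 0.0229
```

Request:
{"op": "step_arm", "data": {"deltas": [[[0,0,0,0,170],[0,0,0,0,110],[0,0,0,0,100],[0,0,0,0,100],[-0.03,0,0,0,100],[-0.07,0,0,0,100],[-0.11,0,0,0,100],[-0.13,0,0,0,100],[-0.13,0,0,0,100]]]}}

```text
time: 41.4
tool_pos: [0.4469, 0.1894, 0.2294]
tool_rot: [0.474, 0.529, 0.471, -0.524]
ft_force: [0.7, 0.6, 0.2]
width: 0.0521
```

```bash
python3 - <<'E'
from h import *
weigh(20)
for nm,xy in (('B',(.5409,.179)),('A',(.4448,.1886))):
    k=can(xy,r=.045); 
    if k is not None: q=k-np.array([.4988,.232]); print(nm,k,q@u,q@v)
k=can((.577,-.3114)); q=k-np.array([.5048,-.3485]); print('C',k,q@u,q@v)
c=cam('side'); save(c,'pics/sd13.png',(120,150,420,400),2.6)
c=cam('wrist'); save(c,'pics/w13.png')
print(get_obs()['tool_pos'])
c=cam('scene'); save(c,'pics/sc13.png')
H=np.array([.3845,.2444]); K=H+.17*np.array([np.cos(YAW+1.297),np.sin(YAW+1.297)])
go([*K,.25],YAW+1.297+np.pi/2); print(K)
E
```

```text
Fz 0.096 +- 0.116
scene 153 [0.5412 0.1795] 0.001
side 513 [0.5405 0.1792] 0.0006
B [0.54084586 0.17931722] 0.04750348472232264 -0.04781996029918156
scene 192 [0.4454 0.1885] 0.0014
side 103 [0.4445 0.1887] 0.0005
A [0.44492462 0.18860296] -0.04885923154956638 -0.0489758633796223
scene 461 [ 0.577  -0.3116] 0.0008
side 227 [ 0.5759 -0.3115] 0.0011
C [ 0.57644126 -0.31154654] 0.06721839588960989 0.044494000223172486
[0.44463882 0.18884749 0.22533748]
delta [-0.0247 -0.0197 -0.2124] roll -1.2967 zyaw -1.679 j6 1.917 j1 0.238 t 42.85
[0.44791884 0.40212777]
```

View pics/sd13.png

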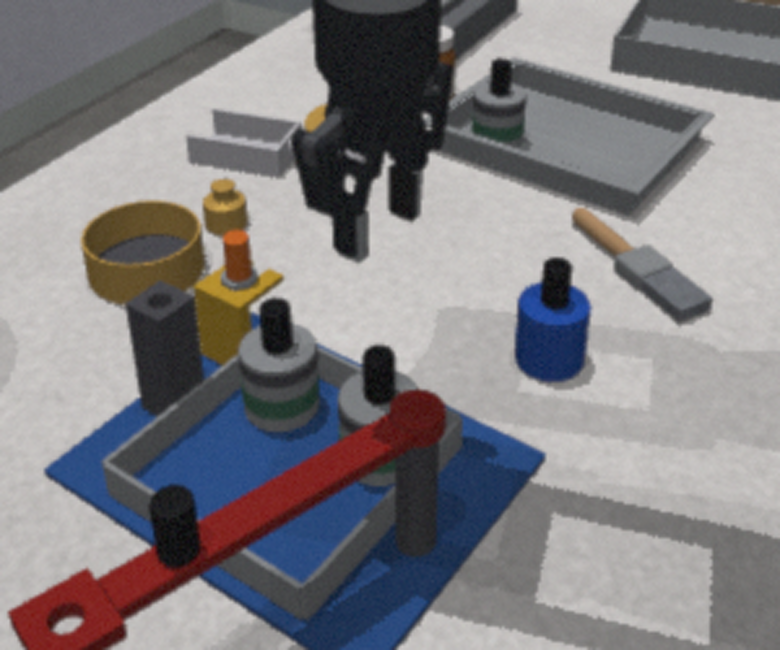

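View pics/sc13.png

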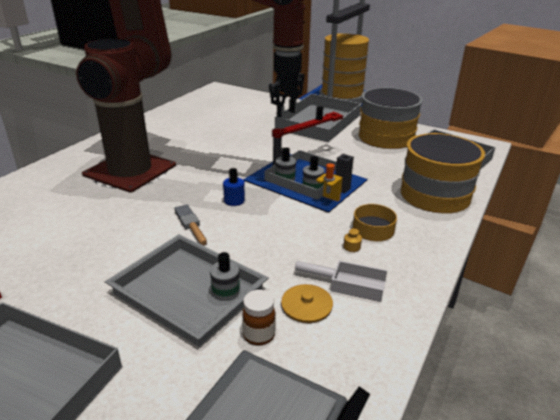

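```bash
python3 - <<'E'
from h import *
# coverage: would a can knob top (z .1) or body at cell be seen by either camera (start pictures + now)?
C=[np.load('scene0.npy',allow_pickle=True).item(),np.load('side0.npy',allow_pickle=True).item(),cam('scene'),cam('side')]
g=np.arange(-.9,.96,.03); out=[]
for x in g:
    for y in g:
        r=np.hypot(x,y)
        if r<.33 or r>.9 or x<-.1: continue
        seen=False
        for c in C:
            for z in (.03,.06,.095):
                p=c['R']@np.array([x,y,z])+c['t']
                if p[2]<=0: continue
                U=int(c['cx']+c['f']*p[0]/p[2]);V=int(c['cy']+c['f']*p[1]/p[2])
                if 0<=U<560 and 0<=V<420 and c['z_map'][V,U]>p[2]-.03: seen=True
        if not seen: out.append((round(x,2),round(y,2)))
print(len(out),out)
E
```

```text
110 [(np.float64(-0.09), np.float64(-0.87)), (np.float64(-0.09), np.float64(-0.84)), (np.float64(-0.09), np.float64(-0.81)), (np.float64(-0.09), np.float64(-0.78)), (np.float64(-0.09), np.float64(-0.75)), (np.float64(-0.09), np.float64(-0.72)), (np.float64(-0.09), np.float64(-0.69)), (np.float64(-0.09), np.float64(-0.66)), (np.float64(-0.09), np.float64(-0.63)), (np.float64(-0.09), np.float64(-0.6)), (np.float64(-0.09), np.float64(-0.57)), (np.float64(-0.09), np.float64(-0.54)), (np.float64(-0.09), np.float64(-0.51)), (np.float64(-0.09), np.float64(-0.48)), (np.float64(-0.09), np.float64(-0.45)), (np.float64(-0.09), np.float64(-0.42)), (np.float64(-0.09), np.float64(-0.39)), (np.float64(-0.06), np.float64(-0.87)), (np.float64(-0.06), np.float64(-0.84)), (np.float64(-0.06), np.float64(-0.81)), (np.float64(-0.06), np.float64(-0.78)), (np.float64(-0.06), np.float64(-0.75)), (np.float64(-0.06), np.float64(-0.72)), (np.float64(-0.06), np.float64(-0.69)), (np.float64(-0.06), np.float64(-0.66)), (np.float64(-0.06), np.float64(-0.63)), (np.float64(-0.06), np.float64(-0.6)), (np.float64(-0.06
[... 2498 characters left out ...]
8), np.float64(0.75)), (np.float64(0.51), np.float64(0.66)), (np.float64(0.51), np.float64(0.69)), (np.float64(0.51), np.float64(0.72)), (np.float64(0.54), np.float64(0.63)), (np.float64(0.54), np.float64(0.66)), (np.float64(0.54), np.float64(0.69)), (np.float64(0.57), np.float64(0.63)), (np.float64(0.57), np.float64(0.66)), (np.float64(0.57), np.float64(0.69)), (np.float64(0.6), np.float64(0.6)), (np.float64(0.6), np.float64(0.63)), (np.float64(0.6), np.float64(0.66)), (np.float64(0.63), np.float64(0.63)), (np.float64(0.81), np.float64(0.3)), (np.float64(0.81), np.float64(0.33)), (np.float64(0.81), np.float64(0.36)), (np.float64(0.81), np.float64(0.39)), (np.float64(0.84), np.float64(0.3))]
```

Request:
{"op": "step_arm", "data": {"deltas": [[[0,-0.002,-0.02,-0.13,100],[0,-0.004,-0.045,-0.26,100],[0,-0.006,-0.07,-0.39,100],[0,-0.008,-0.095,-0.52,100],[0,-0.01,-0.12,-0.65,100],[0,-0.012,-0.145,-0.78,100],[0,-0.014,-0.17,-0.91,100],[0,-0.016,-0.19,-1.04,100],[0,-0.018,-0.205,-1.17,100],[0,-0.02,-0.2125,-1.297,100]]]}}

```text
time: 43.95
tool_pos: [0.4475, 0.4036, 0.225]
tool_rot: [0.695, 0.132, 0.695, -0.132]
ft_force: [1.0, -0.5, -0.6]
width: 0.0516
```

Request:
{"op": "step_arm", "data": {"deltas": [[[0,0,0,0,100],[0,0,0,0,100],[0,0,0,0,100]]]}}

```text
time: 44.25
tool_pos: [0.4478, 0.4018, 0.2253]
tool_rot: [0.694, 0.135, 0.694, -0.135]
ft_force: [0.9, -0.1, -0.4]
width: 0.0518
```

```bash
python3 - <<'E'
from h import *
print(get_obs()['tool_pos'])
c=cam('wrist'); P=cloud(c);P[c['z_map']<=0]=np.nan
a=near(P,(.448,.402),.025,.135,.160); print(len(a)); 
if len(a)>20: print(circ(a,.012))
go([.4479,.4018,.156],YAW+1.297+np.pi/2)
E
```

```text
[0.44776462 0.40175885 0.22525155]
421
(array([0.44823462, 0.40140716]), np.float64(0.00015844936632613237))
delta [0.0693 0.0001 0.    ] roll -0.0022 zyaw -0.384 j6 0.985 j1 0.6 t 44.3
```

Request:
{"op": "step_arm", "data": {"deltas": [[[0.02,0,0,0,100],[0.04,0,0,0,100],[0.06,0,0,0,100],[0.068,0,0,0,100],[0.068,0,0,0,100],[0.068,0,0,0,170],[0.068,0,0,0,230],[0.068,0,0,0,230],[0.068,0,0,0,230]]], "squeeze": 25}}

```text
time: 45.2
tool_pos: [0.4485, 0.4027, 0.1589]
tool_rot: [0.695, 0.135, 0.694, -0.134]
ft_force: [-0.5, -0.5, 5.0]
width: 0.0229
```

```bash
python3 - <<'E'
from h import *
o=get_obs(); print(o['tool_pos'],o['width'],o['ft_force'])
arc(1.297,1.297-np.arange(1,11)*.065)
E
```

```text
[0.44850618 0.4026868  0.15889315] 0.022944916155063208 [-0.52294328 -0.50575314  4.96731918]
[[0.0, -0.0004, 0.011, 0.065, 230], [0.0, -0.0014, 0.022, 0.13, 230], [0.0, -0.0032, 0.0329, 0.195, 230], [0.0, -0.0057, 0.0437, 0.26, 230], [0.0, -0.0089, 0.0543, 0.325, 230], [0.0, -0.0128, 0.0646, 0.39, 230], [0.0, -0.0173, 0.0747, 0.455, 230], [0.0, -0.0225, 0.0845, 0.52, 230], [0.0, -0.0283, 0.0939, 0.585, 230], [0.0, -0.0347, 0.1029, 0.65, 230]]
```

Request:
{"op": "step_arm", "data": {"deltas": [[[0,-0.0005,0.011,0.065,230],[0,-0.0015,0.022,0.13,230],[0,-0.003,0.033,0.195,230],[0,-0.0055,0.0435,0.26,230],[0,-0.009,0.0545,0.325,230],[0,-0.013,0.0645,0.39,230],[0,-0.0175,0.0745,0.455,230],[0,-0.0225,0.0845,0.52,230],[0,-0.0285,0.094,0.585,230],[0,-0.0345,0.103,0.65,230]]]}}

```text
time: 46.2
tool_pos: [0.5313, 0.332, 0.1589]
tool_rot: [0.615, 0.35, 0.614, -0.349]
ft_force: [-1.8, -1.4, 6.3]
width: 0.0231
```

```bash
python3 - <<'E'
from h import *
o=get_obs(); p=o['tool_pos'];print(p,o['width'],o['ft_force'])
d=p[:2]-[.3845,.2444]; th=np.arctan2(d[1],d[0])-YAW; print(np.hypot(*d), th)
arc(.647,.647-np.array([.065,.13,.195,.26,.325,.39,.455,.52,.585,.635,.65,.655]))
E
```

```text
[0.53132256 0.33203545 0.15891276] 0.023050623471863565 [-1.83512351 -1.37195501  6.26168579]
0.17098782551576153 0.6466222567237792
[[0.0, -0.0003, 0.011, 0.065, 230], [0.0, -0.0014, 0.022, 0.13, 230], [0.0, -0.0032, 0.0329, 0.195, 230], [0.0, -0.0056, 0.0437, 0.26, 230], [0.0, -0.0088, 0.0543, 0.325, 230], [0.0, -0.0126, 0.0647, 0.39, 230], [0.0, -0.0171, 0.0747, 0.455, 230], [0.0, -0.0223, 0.0845, 0.52, 230], [0.0, -0.0281, 0.0939, 0.585, 230], [0.0, -0.0329, 0.1009, 0.635, 230], [0.0, -0.0345, 0.103, 0.65, 230], [0.0, -0.035, 0.1036, 0.655, 230]]
```

Request:
{"op": "step_arm", "data": {"deltas": [[[0,-0.0005,0.011,0.065,230],[0,-0.0015,0.022,0.13,230],[0,-0.003,0.033,0.195,230],[0,-0.0055,0.0435,0.26,230],[0,-0.009,0.0545,0.325,230],[0,-0.0125,0.0645,0.39,230],[0,-0.017,0.0745,0.455,230],[0,-0.0225,0.0845,0.52,230],[0,-0.028,0.094,0.585,230],[0,-0.033,0.101,0.635,230]]]}}

```text
time: 47.2
tool_pos: [0.5549, 0.2281, 0.1589]
tool_rot: [0.475, 0.525, 0.474, -0.523]
ft_force: [-1.1, 0.2, 5.5]
width: 0.023
```

```bash
python3 - <<'E'
from h import *
o=get_obs(); p=o['tool_pos'];print(p,o['width'],o['ft_force'])
d=p[:2]-[.3845,.2444]; th=np.arctan2(d[1],d[0])-YAW; print(np.hypot(*d), th)
E
```

```text
[0.55486697 0.22806453 0.15891158] 0.023027222736782312 [-1.05464114  0.17995361  5.53715255]
0.1711483319135864 0.012908234219431686
```

Request:
{"op": "step_arm", "data": {"deltas": [[[0,0,0.001,0.01,230],[0,0,0.002,0.01,230],[0,0,0.003,0.01,230],[0,0,0.004,0.01,230],[0,0,0.004,0.01,230]]]}}

```text
time: 47.7
tool_pos: [0.5546, 0.2259, 0.1589]
tool_rot: [0.473, 0.527, 0.473, -0.524]
ft_force: [-0.3, 5.9, 4.4]
width: 0.0231
```

```bash
python3 - <<'E'
from h import *
o=get_obs(); p=o['tool_pos'];print(p,o['width'],o['ft_force'])
d=p[:2]-[.3845,.2444]; th=np.arctan2(d[1],d[0])-YAW; print(np.hypot(*d), th)
E
```

```text
[0.55464426 0.22587281 0.15893083] 0.023076570600926268 [-0.33654944  5.87906414  4.44097994]
0.1711500118489033 3.628368710008323e-05
```

Request:
{"op": "step_arm", "data": {"deltas": [[[0,0,0,0,170],[0,0,0,0,110],[0,0,0,0,100],[0,0,0,0,100],[-0.02,0,0,0,100],[-0.05,0,0,0,100],[-0.07,0,0,0,100],[-0.07,0,0,0,100],[-0.07,0,0,0,100]]]}}

```text
time: 48.6
tool_pos: [0.5535, 0.2241, 0.2271]
tool_rot: [0.473, 0.526, 0.473, -0.526]
ft_force: [-0.2, 0.1, -0.5]
width: 0.0521
```

```bash
python3 - <<'E'
from h import *
o=get_obs(); print(o['tool_pos'],o['ft_force'])
Q=[];N=np.array([.6095,.1345])
for n in ('scene','side','wrist'):
    c=cam(n); P=cloud(c);P[c['z_map']<=0]=np.nan; I=c['img'].astype(int)
    save(c,f'pics/{n}14.png',*(((230,80,390,220),4.5) if n=='scene' else ((120,190,320,320),4) if n=='side' else (None,1)))
    a=near(P,(.5535,.226),.025,.135,.160); 
    if len(a)>20: k,_=circ(a,.012); d=k-[.3845,.2444]; print(n,'knob',k,np.arctan2(d[1],d[0])-YAW)
    m=(np.hypot(P[...,0]-N[0],P[...,1]-N[1])<.025)&(P[...,2]>.09)&(P[...,2]<.119)&(I[...,0]>I[...,2]+50)
    a=P[m]; print(n,'pin',len(a),circ(a,.011) if len(a)>20 else '')
go([.6098,.1345,.2],YAW+np.pi/2)
E
```

```text
[0.55351744 0.22414417 0.22709963] [-0.21080743  0.13462908 -0.48642255]
scene knob [0.55301365 0.22633846] 0.0017261769107450309
scene pin 66 (array([0.610033  , 0.13541158]), np.float64(0.0012527463179563218))
side knob [0.55280762 0.22562841] -0.002572408324058695
side pin 86 (array([0.60939149, 0.13412596]), np.float64(0.0007050008799333986))
wrist knob [0.55349895 0.22596391] -0.00016030406914453732
wrist pin 355 (array([0.61023021, 0.13419003]), np.float64(0.0001508461845564496))
delta [0.0253 0.0665 0.0829] roll 0.0022 zyaw -1.677 j6 1.93 j1 0.253 t 48.75
```

View pics/side14.png

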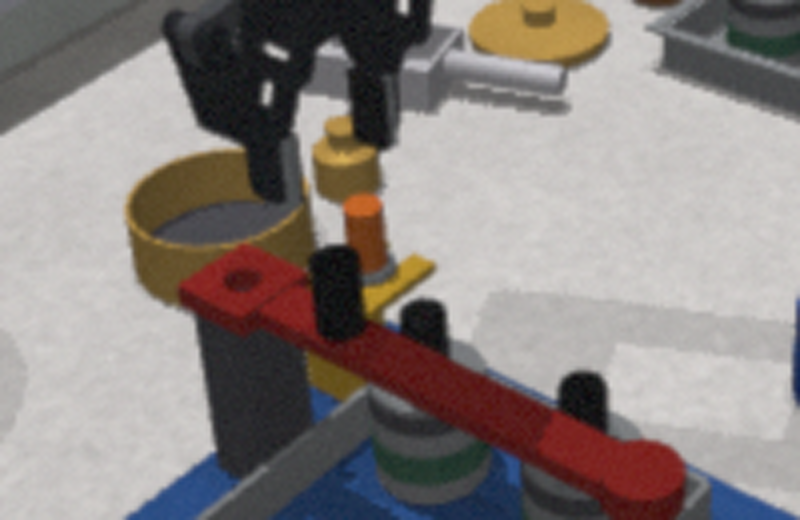

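View pics/wrist14.png

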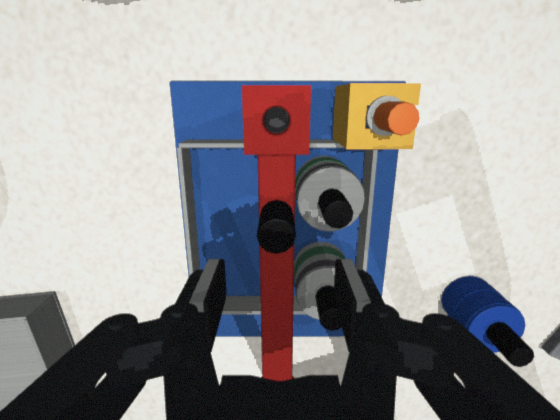

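Request:
{"op": "step_arm", "data": {"deltas": [[[0,0.03,0.035,0,100],[0,0.06,0.07,0,100],[0,0.067,0.083,0,100],[0,0.067,0.083,0,100],[0.03,0.067,0.083,0,100],[0.06,0.067,0.083,0,100],[0.07,0.067,0.083,0,100],[0.07,0.067,0.083,0,100],[0.07,0.067,0.083,0,100]]]}}

```text
time: 49.65
tool_pos: [0.6115, 0.1354, 0.1582]
tool_rot: [0.473, 0.526, 0.473, -0.525]
ft_force: [-0.1, 0.8, 0.1]
width: 0.0519
```

```bash
python3 - <<'E'
from h import *
print(get_obs()['tool_pos'])
go([.6100,.1344,.108],YAW+np.pi/2)
E
```

```text
[0.61150333 0.13541661 0.15822193]
delta [ 0.0502 -0.0014  0.0012] roll 0.0031 zyaw -1.676 j6 1.768 j1 0.092 t 49.65
```

Request:
{"op": "step_arm", "data": {"deltas": [[[0.015,-0.001,0.001,0.003,100],[0.03,-0.001,0.001,0.003,100],[0.045,-0.001,0.001,0.003,100],[0.049,-0.001,0.001,0.003,100],[0.049,-0.001,0.001,0.003,100],[0.049,-0.001,0.001,0.003,170],[0.049,-0.001,0.001,0.003,230],[0.049,-0.001,0.001,0.003,230],[0.049,-0.001,0.001,0.003,230],[0.049,-0.001,0.001,0.003,230]]], "squeeze": 40}}

```text
time: 50.65
tool_pos: [0.6109, 0.1338, 0.1092]
tool_rot: [0.472, 0.527, 0.472, -0.526]
ft_force: [-0.1, 0.0, 3.3]
width: 0.0211
```

Request:
{"op": "step_arm", "data": {"deltas": [[[-0.015,0,0,0,230],[-0.03,0,0,0,230],[-0.045,0,0,0,230],[-0.06,0,0,0,230],[-0.075,0,0,0,230],[-0.09,0,0,0,230],[-0.105,0,0,0,230],[-0.105,0,0,0,230],[-0.105,0,0,0,230]]]}}

```text
time: 51.55
tool_pos: [0.6104, 0.1338, 0.2136]
tool_rot: [0.472, 0.527, 0.472, -0.526]
ft_force: [0.4, 0.3, -0.8]
width: 0.021
```

```bash
python3 - <<'E'
from h import *
o=get_obs(); print(o['tool_pos'],o['width'],o['ft_force'])
c=cam('side'); P=cloud(c);P[c['z_map']<=0]=np.nan; a=near(P,o['tool_pos'][:2],.015,.13,.178); print(len(a),a[:,2].min(),circ(a,.006))
c=cam('scene'); P=cloud(c);P[c['z_map']<=0]=np.nan; a=near(P,o['tool_pos'][:2],.015,.13,.178); print(len(a),a[:,2].min(),circ(a,.006))
go([.6181,.2190,o['tool_pos'][2]],YAW+np.pi/2)
E
```

```text
[0.61035476 0.13375646 0.21363047] 0.020969002060771843 [ 0.40601897  0.25300379 -0.7885496 ]
90 0.14057576032255525 (array([0.608651 , 0.1337109]), np.float64(0.0004500969636034931))
58 0.13898887204345126 (array([0.60951384, 0.13385678]), np.float64(0.001188304086936614))
delta [-0.0015 -0.0009 -0.0858] roll -0.0007 zyaw -1.68 j6 1.77 j1 0.09 t 51.65
```

Request:
{"op": "step_arm", "data": {"deltas": [[[0,0,-0.02,0,230],[0,-0.0005,-0.04,0,230],[0,-0.0005,-0.06,0,230],[0,-0.0005,-0.08,0,230],[0,-0.0005,-0.0855,0,230],[0,-0.0005,-0.0855,0,230],[0,-0.0005,-0.0855,0,230],[0,-0.0005,-0.0855,0,230]]]}}

```text
time: 52.45
tool_pos: [0.6191, 0.2179, 0.2132]
tool_rot: [-0.472, -0.527, -0.472, 0.527]
ft_force: [-0.3, 0.1, -0.4]
width: 0.0207
```

```bash
python3 - <<'E'
from h import *
o=get_obs(); print(o['tool_pos'],o['width'],o['ft_force'])
for n in ('side','scene'):
    c=cam(n); P=cloud(c);P[c['z_map']<=0]=np.nan; a=near(P,(.618,.219),.015,.138,.178); print(len(a),a[:,2].min(),circ(a,.006))
    save(c,f'pics/{n}15.png',(290,100,390,200) if n=='scene' else (140,200,240,290),6)
E
```

```text
[0.61908546 0.21791901 0.21321007] 0.020689627300539866 [-0.3482522   0.11333729 -0.38067984]
101 0.1401677232341937 (array([0.61752119, 0.21771599]), np.float64(0.0005999489352107486))
53 0.13893421968463052 (array([0.61777905, 0.21787065]), np.float64(0.0009723866623457811))
```

View pics/side15.png

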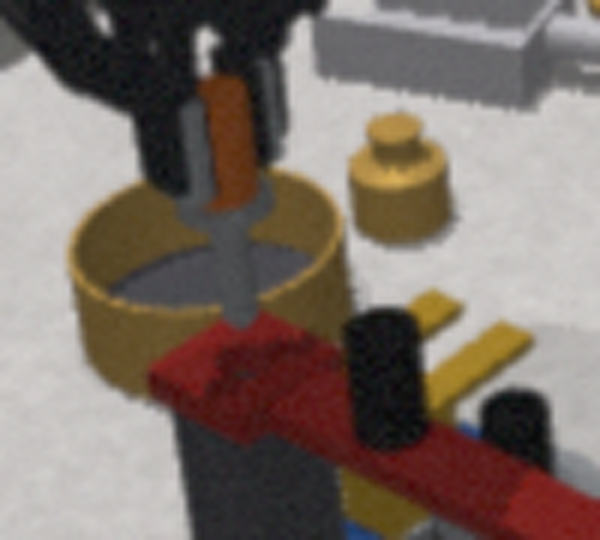

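View pics/scene15.png

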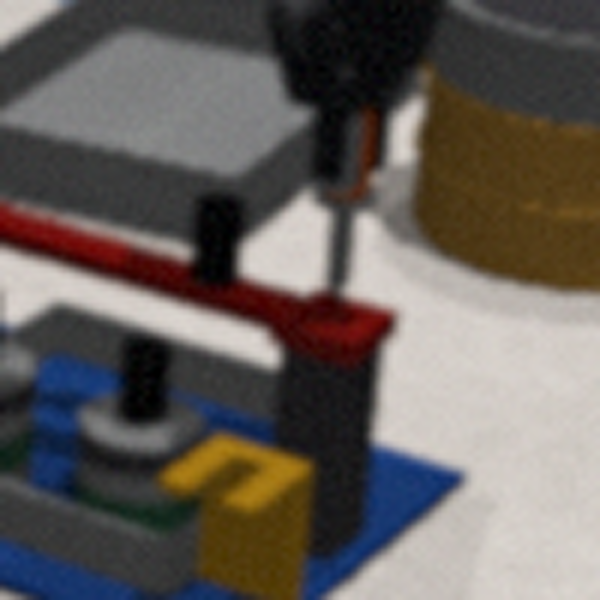

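Request:
{"op": "step_arm", "data": {"deltas": [[[0,0,-0.001,0,230],[0,0,-0.001,0,230],[0.008,0,-0.001,0,230],[0.016,0,-0.001,0,230],[0.022,0,-0.001,0,230],[0.027,0,-0.001,0,230],[0.03,0,-0.001,0,230],[0.03,0,-0.001,0,230]]]}}

```text
time: 53.35
tool_pos: [0.6188, 0.2197, 0.1825]
tool_rot: [-0.472, -0.526, -0.472, 0.527]
ft_force: [-0.6, -0.2, -1.0]
width: 0.0208
```

Entering freely. Continuing down.

Request:
{"op": "step_arm", "data": {"deltas": [[[0.008,0,0,0,230],[0.016,0,0,0,230],[0.021,0,0,0,230],[0.025,0,0,0,230],[0.026,0,0,0,230],[0.026,0,0,0,230]]]}}

```text
time: 53.95
tool_pos: [0.6191, 0.2197, 0.1571]
tool_rot: [-0.472, -0.526, -0.472, 0.527]
ft_force: [-0.2, -0.8, -0.9]
width: 0.0207
```

```bash
python3 - <<'E'
from h import *
o=get_obs(); print(o['tool_pos'],o['width'],o['ft_force'],o['ft_torque'])
E
```

```text
[0.61908832 0.21974334 0.15706346] 0.020721882100977487 [-0.15068343 -0.75834207 -0.94411203] [ 6.72808980e-02 -4.91632159e-02  1.97693309e-05]
```

Request:
{"op": "step_arm", "data": {"deltas": [[[0.001,0,0,0,230],[0.002,0,0,0,230],[0.003,0,0,0,230],[0.003,0,0,0,230]]]}}

```text
time: 54.35
tool_pos: [0.6194, 0.2199, 0.1552]
tool_rot: [0.472, 0.527, 0.472, -0.526]
ft_force: [-2.1, -0.6, 4.7]
width: 0.0211
```

Request:
{"op": "step_arm", "data": {"deltas": [[[0,0,0,0,170],[0,0,0,0,110],[0,0,0,0,100],[0,0,0,0,100],[-0.02,0,0,0,100],[-0.05,0,0,0,100],[-0.09,0,0,0,100],[-0.12,0,0,0,100],[-0.12,0,0,0,100],[-0.12,0,0,0,100]]]}}

```text
time: 55.35
tool_pos: [0.6196, 0.2199, 0.2753]
tool_rot: [0.472, 0.527, 0.472, -0.526]
ft_force: [-0.1, -0.1, -1.0]
width: 0.0517
```

```bash
python3 - <<'E'
from h import *
o=get_obs(); print(o['tool_pos'],o['width'],o['ft_force'],np.abs(o['joint_velocities']).max())
Q=[]
for n in ('scene','side','wrist'):
    c=cam(n); P=cloud(c);P[c['z_map']<=0]=np.nan; I=c['img'].astype(int)
    save(c,f'pics/{n}16.png')
    a=near(P,(.5535,.226),.025,.135,.160)
    if len(a)>20: k,_=circ(a,.012); d=k-[.3845,.2444]; print(n,'knob',k,np.arctan2(d[1],d[0])-YAW)
    b=near(P,(.618,.219),.02,.136,.19); b=b[(b[:,2]<.18)]
    a=b[b[:,2]<.164]; print(n,'pin',len(a),circ(a,.011) if len(a)>20 else '','top',np.percentile(b[:,2],99) if len(b) else ''); 
    if n!='wrist': Q.append(a)
a=np.concatenate(Q)
f=lambda p: np.hypot(a[:,0]-p[0]-p[2]*(a[:,2]-.15),a[:,1]-p[1]-p[3]*(a[:,2]-.15))-.011
s=least_squares(f,[.618,.219,0,0],loss='soft_l1',f_scale=.001); print('axis',s.x)
for nm,xy,ref in (('B',(.5409,.179),(.4988,.232)),('A',(.4448,.1886),(.4988,.232)),('C',(.5765,-.3115),(.5048,-.3485))):
    k=can(xy,r=.045)
    if k is not None: q=k-np.array(ref); print(nm,k,q@u,q@v)
E
```

```text
[0.61958269 0.2198848  0.27525942] 0.05166904658926303 [-0.09125674 -0.14478954 -0.97256171] 0.04600597710521691
scene knob [0.55386171 0.22590918] -0.00024873515906286003
scene pin 75 (array([0.61863263, 0.21954609]), np.float64(0.0013773239676637024)) top 0.1693155170099822
side knob [0.5528744  0.22579725] -0.001538119775327515
side pin 145 (array([0.61802182, 0.21960893]), np.float64(0.0005648728810949896)) top 0.1695248989262025
wrist knob [0.5535293  0.22600416] 9.437422024677344e-05
wrist pin 257 (array([0.61859235, 0.21993228]), np.float64(0.00014383545478560515)) top 0.16832721628514463
axis [ 0.61816896  0.2196041   0.01069074 -0.01079717]
scene 153 [0.5417 0.1789] 0.0014
side 466 [0.5405 0.1792] 0.0006
B [0.54110658 0.17904298] 0.047792371111187656 -0.04806434902904088
scene 188 [0.4449 0.189 ] 0.0015
side 379 [0.4446 0.1887] 0.0006
A [0.4447133  0.18884742] -0.04909577640932817 -0.048755726675069
scene 466 [ 0.577  -0.3115] 0.0007
side 229 [ 0.576  -0.3115] 0.0011
C [ 0.57649923 -0.31149761] 0.06727072914950807 0.04454891554632758
```

View pics/scene16.png

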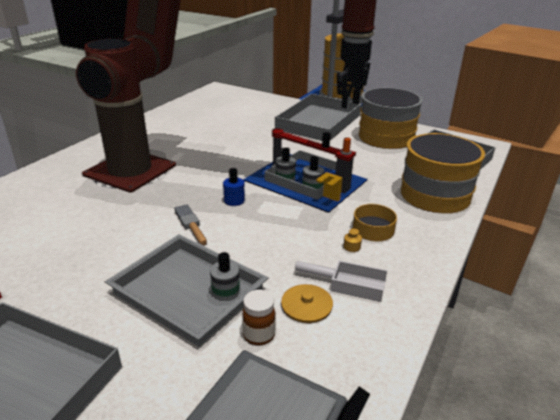

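View pics/side16.png

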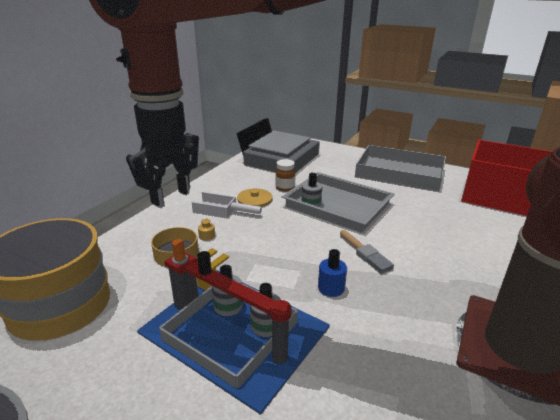

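Request:
{"op": "step_arm", "data": {"deltas": [[[0,0,0,0,100],[0,0,0,0,100],[0,0,0,0,100]]]}}

```text
time: 56.1
tool_pos: [0.6192, 0.2198, 0.2743]
tool_rot: [0.472, 0.527, 0.472, -0.527]
ft_force: [0.2, -0.8, 1.0]
width: 0.052
```

```bash
python3 - <<'E'
from h import *
print(sign_off())
E
```

```text
the job is handed in; nothing more can be done
None
```

The job is finished and handed in at about 56 s, with all canisters sorted and the carrier locked again. The sign-off gives no verdict.

**What I did**
- I parked the pin in the yellow notch and swung the bar to about 1.30 rad.
- I found three canisters. One weighed about 200 g and went in the pan. The other two, about 460 g and about 311 g, went in the carrier. The 311 g one is close enough to the line that either place would do.
- One canister was knocked about 5 cm aside during the run. I saw it had moved, measured it again and picked it up from its new place.
- I then swung the bar shut and put the pin back in the bore.

**Last checks before hand-in**
- **Bar:** the cameras put it within 0.002 rad of closed.
- **Pin:** its top is 168 to 169 mm above the bench (168 mm is fully home), about 1 mm off the bore axis and tilted about 0.015 rad.
- **Canisters:** all three stand where I put them, inside the allowed areas. The carrier pair are about 48 and 49 mm off centre in both x and y. The pan one is 67 mm off centre in x and 45 mm in y.
- **Gripper and other items:** the gripper was open and clear of everything. The blue look-alike and the other items look undisturbed in the final pictures; I did not measure their positions.

**Disagreements and gaps**
- The scene and side cameras differed by about 1 mm throughout.
- The first weighing of the 311 g canister gave 299 g, and a longer one gave about 317 g. I took the average.
- No canister could be seen in the places the two fixed cameras cover. They cannot see inside the large drums, or parts of the bench by the red bin on the far right.

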